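# Slide the drip tray under the staining rack

## Task

The blood slides are laid out for staining: with the fingertips, push the shallow steel drip tray along the bench and in under the low staining rack until it lies square beneath the slides with its front lip flush with the rack's front bar. Push gently and keep the tray flat on the bench, never pinched, lifted or tipped. Do not shift the rack, and leave everything else where it stands.

Things in the scene. Friction and masses are not known exactly. Their poses are not given: they have to be found in the camera images.
- tray: the shallow steel drip tray, loose, about 0.3 kg: 100 mm (its x) by 200 mm (its y), 15 mm high, open on top, with a lip 7 mm wide, 3 mm thick, all round its top edge (12 to 15 mm above the bench; the walls below stand 7 mm further in). Origin: centre of its underside, on the bench; z up. It starts between the robot and the rack, askew and off to one side by up to 45 mm.
- rack: the slide staining rack, loose, about 0.9 kg: steel rods on four thin corner feet, 100 mm deep (x, -50 front bar to +50 back bar) by 236 mm long (y), six glass slides across it. Origin: centre of its footprint at bench level; x to its back (away from the robot), y to its left, z up. 20 mm clear under the rods, 216 mm between left and right feet; slides' tops 28 mm up, end handles to 55 mm.
- rack_left (a point): middle of the rack's left (+y) end bar, 113 mm from the rack's origin, 23 mm up
- rack_right (a point): middle of the rack's right (-y) end bar, 113 mm from the rack's origin, 23 mm up
- deep_tray: A deep steel instrument tray 110 x 200 x 45 mm high, too tall for the rack; stays where it is. Origin: centre of its underside.
- wash_bottle: A white plastic wash bottle, 62 mm across, 195 mm tall with a bent spout, beside the rack; stays. Origin: centre of its underside.
- stain_jar: An amber jar with a white lid, 62 mm across, 88 mm tall, beside the rack; stays. Origin: centre of its underside.
- oil_bottle: A small amber dropper bottle, 29 mm across, 81 mm tall, behind the rack; stays. Origin: centre of its underside.
- tube_rack: A yellow rack 72 x 150 mm with capped blood tubes, 92 mm tall; stays. Origin: centre of its underside.
- timer: A flat white countdown timer 62 x 70 x 16 mm; stays. Origin: centre of its underside.
- slide_box: A closed plastic slide box 87 x 172 x 34 mm; stays. Origin: centre of its underside.
Mind the look-alikes: they are no part of the job. Of the things like the tray, leave any that is brown; of the rest the larger one is meant.

How it is judged (in metres and radians):
At the end, for the whole second after the job is handed in: The tray lies flat on the bench under the rack, its centre within 8 mm of the rack's centre from front to back (so its lip is flush with the front bar to 8 mm) and 10 mm along its length, square to it within 0.06 rad, at rest; the rack's ends are within 12 mm of where they stood (x of tray in the frame of rack between -0.008 and 0.008 m and y of tray in the frame of rack between -0.01 and 0.01 m and angle between the x axis of tray and the x axis of rack, either way round below 0.06 rad and angle between each of tray, rack's own z axis and vertical below 0.03 rad and height (world z) of tray below 0.003 m and linear speed of each of tray, rack below 0.01 m/s and distance of each of rack_left, rack_right from where it was at the start of the episode below 0.012 m); the robot touches nothing.
It fails at once if the tray is lifted off the bench (height (world z) of tray above 0.006 m).
It fails at once if the tray is tipped by more than 4 degrees (angle between tray's own z axis and vertical above 0.07 rad).
It fails at once if the tray is pinched or pressed hard (over 25 N) (contact force between the fingers and tray above 25 N).
It fails at once if the rack is shifted by more than 12 mm or tipped (distance of any of rack_left, rack_right from where it was at the start of the episode above 0.012 m or angle between rack's own z axis and vertical above 0.07 rad).
It fails at once if something else on the bench is moved by more than 15 mm or tipped (distance of any of deep_tray, wash_bottle, stain_jar, oil_bottle, tube_rack, timer, slide_box from where it was at the start of the episode above 0.015 m or angle between any of deep_tray, wash_bottle, stain_jar, oil_bottle, tube_rack, timer, slide_box's own z axis and vertical above 0.15 rad).
It also fails if it takes over 67 s, if anything falls off the work surface, if the arm or the gripper's body presses on something with over 40 N, if the wrist force passes 120 N, or if a joint passes its speed limit or range.

## Robot

A 6-joint arm with a two-finger parallel gripper is mounted at the origin on the work surface. World frame = base frame: x ahead of the robot, y to its left, z up, the work surface at z = 0. Lengths are in mm, angles in degrees, forces in N, time in s.
With the tool pointing down it reaches from about 350 to 850 mm from the base axis. Payload 8.1 kg.
Tool frame: the origin (TCP) lies at the very end of the fingers, on their centre line; the grasp point (between the pads) lies 19 mm behind it (pinch_z is the z of the grasp point in the tool frame, in mm); z points along the fingers, y is the direction in which the jaws open and shut (so a half turn about z gives the same grasp; the last joint's range is limited). The gripper opens to 85 mm and grips with 20 to 120 N. Pads are 22 mm wide; open, the fingers measure 114 mm over their backs; the gripper's body (76 mm by 85 mm) begins 54 mm behind the grasp point. The pads swing forward as they close: fully open they stand 13 mm farther back than shut.
Start: joints at [58.247, 7.471, 85.268, -0, 87.261, -4.893], TCP at [271.07, 535.282, 231.292] pointing down, gripper open.
Joint ranges: [-169.43, 169.43], [-51.17, 129.36], [1.28, 143.12], [-76.62, 256.62], [0, 156.53], [-152.29, 152.29]. Speed limits (degrees/s): [136.94, 136.94, 159.86, 180, 180, 180].

## Interface

Orientations are given as [roll, pitch, yaw] about the fixed x, y, z axes, in that order (R = Rz(yaw) Ry(pitch) Rx(roll)).
In Python, from bench import * gives the robot as it stands.
- The arm moves only by the shell command python3 -m creep 'ROWS' [FORCE]. ROWS is a JSON object of lists of equal length, an entry for each row: "translation": the shift along the tool's x, y, z in mm, a list of three; "rotation": the turn, a rotation vector about the tool's x, y, z in rad, a list of three; "claw": the finger opening in mm, from 0 to 85.4. In form: {"translation": [[dx, dy, dz], ...], "rotation": [[ax, ay, az], ...], "claw": [claw, ...]}. A call has 1 to 10 rows; each row shifts and turns the commanded pose from where the row before left it, along the tool's axes as they then stand; what a row does not reach is not made up. A row lasts 1/10 s, in which the tool goes at most 50 mm and 8.59 degrees, less where a joint would pass 70% of its speed; a pose out of reach is approached as far as the arm can. A call is refused whole if a number of a shift passes 50 or a number of a turn 0.15, either way. A call with a gripper value outside its range is refused whole. The fingers move at their own pace and stop on an object; FORCE is the grip in N (left out, the last holds). Time passes only in rows, so rows that do not move let the fingers close. It gives the time, the measured TCP pose, the force and the opening at its end, in the units of the state.
- sense(): the state, without advancing time (a new reading comes with each control period).
- snapshot(name): name is "side" or "top"; returns a dict with "frame" (420x560x3 uint8, red, green, blue), "intrinsics" (3x3 intrinsics, pixels), "extrinsics" (4x4, takes a point from camera to world coordinates). Camera axes: x right, y up, looking along -z (the intrinsics and any distortion apply to the point x, -y, -z); pixel columns grow to the right and rows downward; lengths in mm; the calibration is good to about 2 mm. A picture is of the moment at which its call begins. There is no depth.
- hand_in(): hands the job in, once; it reports no verdict.
The state is a dict: "time": time; "joint_pos": joint angles; "qd": joint speeds; "joint_efforts": joint torques, N m; "tool_pos": TCP position; "tcp_rot": TCP orientation; "ft_force": force on the tool from outside, world axes, zero at the start; "wrist_torque": the same for the moment, N m; "finger_gap": finger opening in mm.
Only numpy, scipy, OpenCV 4.12 (cv2) and the standard library are available. Lean on these libraries where they do the work, as an engineer would, in place of code of your own. Each camera call takes 0.05 s, during which the arm holds its last target.

## Working session

There is one attempt and no reset: what is moved stays moved. The work goes in short steps, Python scripts to look and compute and a shell command to move; the robot and the scene stay as the last step left them, time stands still between calls to the robot, and variables do not carry over. Pictures are saved under pics/ and viewed, and the job is handed in when it is done.

```bash
mkdir -p pics; ls
python3 - <<'E'
from bench import *
import cv2,json
print(sense())
for n in("side","top"):
    s=snapshot(n); cv2.imwrite(f"pics/{n}0.png",s["frame"][:,:,::-1]); print(n,s["intrinsics"],s["extrinsics"])
E
```

```text
pics
{'time': 0.0, 'joint_pos': array([ 5.82452997e+01,  7.51498274e+00,  8.53297931e+01,  1.46436393e-03,
        8.72605851e+01, -4.89619980e+00]), 'qd': array([-0.00635135,  0.0461609 ,  0.10882729, -0.03349091, -0.10899671,
       -0.04389389]), 'joint_efforts': array([-2.51563026e-03, -5.69383264e+01, -5.00552559e+01, -4.25537492e-04,
        1.47849019e-02, -3.02324872e-05]), 'tool_pos': array([270.78596261, 534.80865584, 230.24080493]), 'tcp_rot': array([-1.79895148e+02, -1.04498581e-02,  1.53141419e+02]), 'ft_force': array([0.32503743, 1.05390185, 0.11776588]), 'wrist_torque': array([ 0.04298712,  0.02310862, -0.00041524]), 'finger_gap': 85.36001327599543}
side [[437.19630621   0.         280.36354654]
 [  0.         437.19630621 209.20479146]
 [  0.           0.           1.        ]] [[ 9.95326693e-01  5.69844557e-02 -7.79586218e-02  4.39798575e+02]
 [-9.65167081e-02  6.12560690e-01 -7.84508717e-01 -9.92865681e+02]
 [ 3.04958494e-03  7.88366776e-01  6.15197957e-01  8.04386596e+02]
 [ 0.00000000e+00  0.00000000e+00  0.00000000e+00  1.00000000e+00]]
top [[436.91598397   0.         279.09595246]
 [  0.         436.91598397 217.06900455]
 [  0.           0.           1.        ]] [[ 1.61318504e-05  9.82310063e-01 -1.87261689e-01  2.60850550e+02]
 [-9.99988431e-01  9.16612185e-04  4.72208552e-03 -2.86722999e+01]
 [ 4.81019847e-03  1.87259446e-01  9.82298713e-01  1.51797674e+03]
 [ 0.00000000e+00  0.00000000e+00  0.00000000e+00  1.00000000e+00]]
```

View pics/top0.png

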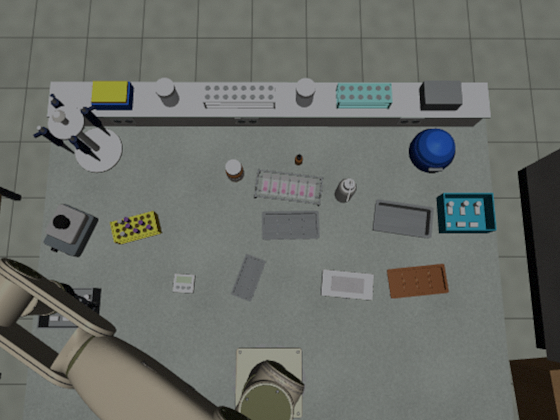

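View pics/side0.png

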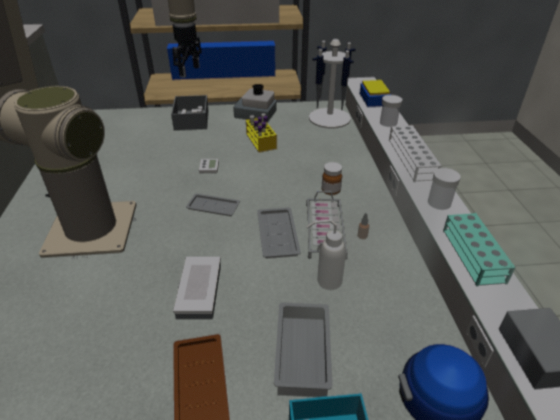

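Run:
```python
import cv2
a=cv2.imread("pics/top0.png")[150:310,225:365]; cv2.imwrite("pics/topc.png",cv2.resize(a,None,fx=5,fy=5,interpolation=cv2.INTER_CUBIC)[:600])
a=cv2.imread("pics/top0.png")[160:250,240:360]; cv2.imwrite("pics/topc.png",cv2.resize(a,None,fx=6.6666,fy=6.6666,interpolation=cv2.INTER_CUBIC))
a=cv2.imread("pics/side0.png")[180:280,230:370]; cv2.imwrite("pics/sidec.png",cv2.resize(a,None,fx=5.7,fy=5.7,interpolation=cv2.INTER_CUBIC))
```

```text
(no output)
```

View pics/topc.png

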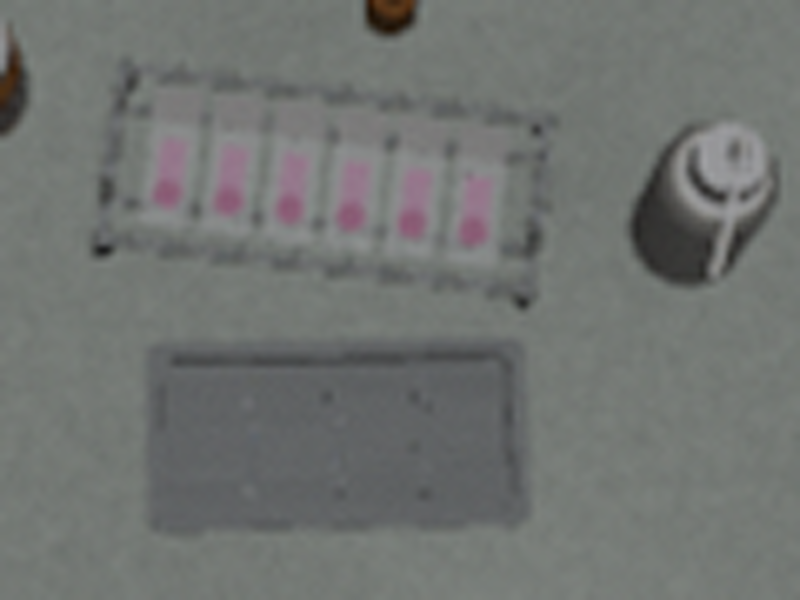

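View pics/sidec.png

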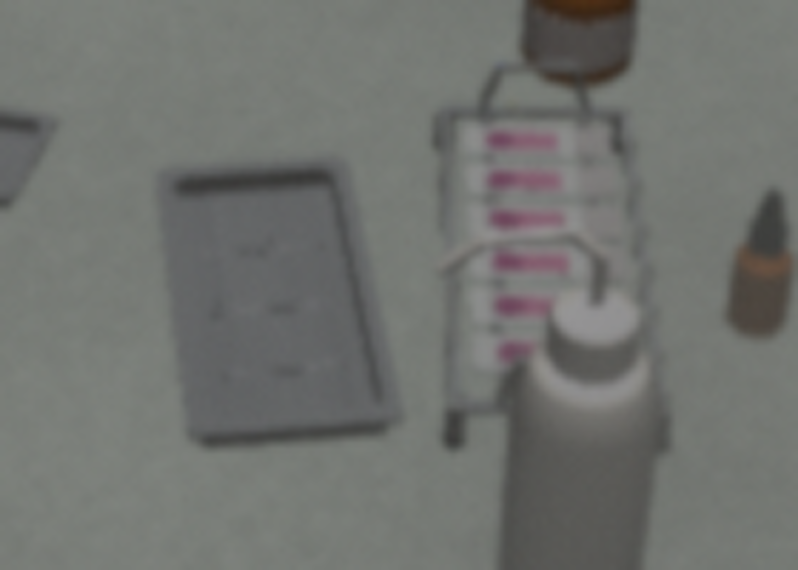

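```bash
cat > h.py <<'E'
import numpy as np, cv2, json
from scipy.optimize import least_squares
import bench
def cam(n):
    return bench.snapshot(n)
def proj(s,P):
    E=s["extrinsics"];K=s["intrinsics"]
    p=(np.atleast_2d(P)-E[:3,3])@E[:3,:3]; p=p*[1,-1,-1]; q=p@K.T
    return q[:,:2]/q[:,2:]
def plane(s,px,z):
    E=s["extrinsics"];K=s["intrinsics"]
    px=np.atleast_2d(px); d=np.c_[px,np.ones(len(px))]@np.linalg.inv(K).T*[1,-1,-1]@E[:3,:3].T
    o=E[:3,3]; return o+d*((z-o[2])/d[:,2])[:,None]
def pose(p,P):
    x,y,t=p;c,s_=np.cos(t),np.sin(t);P=np.atleast_2d(np.array(P,float))
    return np.c_[x+c*P[:,0]-s_*P[:,1],y+s_*P[:,0]+c*P[:,1],P[:,2]]
def fit(obs,p0): # obs: list of (snap, localpts, pixels)
    f=lambda p:np.concatenate([(proj(s,pose(p,L))-np.array(q)).ravel() for s,L,q in obs])
    r=least_squares(f,p0,x_scale=[10,10,.1]);return r.x,r.fun.reshape(-1,2)
TR=[[50,100,15],[50,-100,15],[-50,-100,15],[-50,100,15]]
RK=[[50,118,23],[50,-118,23],[-50,-118,23],[-50,118,23]]
def crop(s,x0,y0,x1,y1,f,name,polys=()):
    a=cv2.resize(s["frame"][y0:y1,x0:x1,::-1].copy(),None,fx=f,fy=f,interpolation=cv2.INTER_CUBIC)
    for P,c in polys:
        q=((proj(s,P)-[x0,y0]+.5)*f-.5)
        cv2.polylines(a,[np.round(q).astype(int)],True,c,1)
    cv2.imwrite("pics/"+name,a)
E
python3 - <<'E'
from h import *
t=cam("top");s=cam("side")
T=lambda a:np.array(a)/6.6667+[240,160]-.42
S=lambda a:np.array(a)/5.7+[230,180]-.41
tt=T([[150,345],[523,343],[526,524],[150,528]])
ts=S([[345,160],[402,420],[190,435],[160,172]])
print(plane(t,tt,15).round(1),plane(s,ts,15).round(1))
for o in ([(t,TR,tt)],[(s,TR,ts)],[(t,TR,tt),(s,TR,ts)]):
    p,r=fit(o,[500,0,0]);print(p.round(3),abs(r).max().round(2))
# rack: bottoms of front feet + top back
rt=T([[128,65],[553,122],[525,298],[98,246]])
p1,r=fit([(t,RK,rt)],[600,0,0]);print("rack",p1.round(3),r.round(2).tolist())
rs=S([[620,113],[663,405],[450,410],[440,113]])
p2,r=fit([(s,RK,rs)],[600,0,0]);print("rack",p2.round(3),r.round(2).tolist())
pr,r=fit([(t,RK,rt),(s,RK,rs)],[600,0,0]);print("rack",pr.round(3),r.round(2).tolist())
crop(t,240,160,360,250,6.6667,"ov.png",[(pose(p,TR),(0,255,0)),(pose(pr,RK),(0,0,255))])
crop(s,230,180,370,280,5.7,"ovs.png",[(pose(p,TR),(0,255,0)),(pose(pr,RK),(0,0,255))])
E
```

```text
[[ 567.8   23.8   15. ]
 [ 569.1 -172.7   15. ]
 [ 472.9 -172.6   15. ]
 [ 470.7   23.1   15. ]] [[ 569.2   18.5   15. ]
 [ 573.  -176.3   15. ]
 [ 476.1 -177.1   15. ]
 [ 473.4   17.3   15. ]]
[ 5.20183e+02 -7.45820e+01  8.00000e-03] 0.69
[ 5.22974e+02 -7.86050e+01  1.50000e-02] 0.8
[ 5.22013e+02 -7.63130e+01  1.30000e-02] 1.24
rack [ 6.54361e+02 -6.88280e+01 -1.35000e-01] [[-1.39, -0.32], [0.74, -0.16], [1.63, 0.74], [-0.99, -0.35]]
rack [ 6.56111e+02 -6.99690e+01 -1.18000e-01] [[0.7, -1.33], [0.85, 1.87], [-0.57, 0.33], [-1.02, -1.84]]
rack [ 6.5557e+02 -6.9411e+01 -1.2400e-01] [[-1.42, -0.33], [0.78, -0.84], [1.98, 0.08], [-0.72, -0.33], [0.73, -1.37], [0.33, 1.81], [-1.09, 0.1], [-0.99, -2.0]]
```

View pics/ov.png

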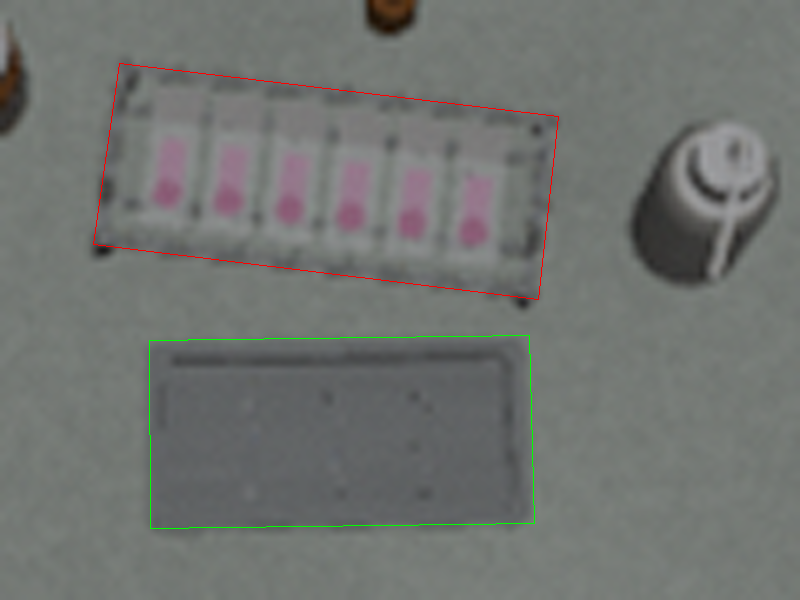

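View pics/ovs.png

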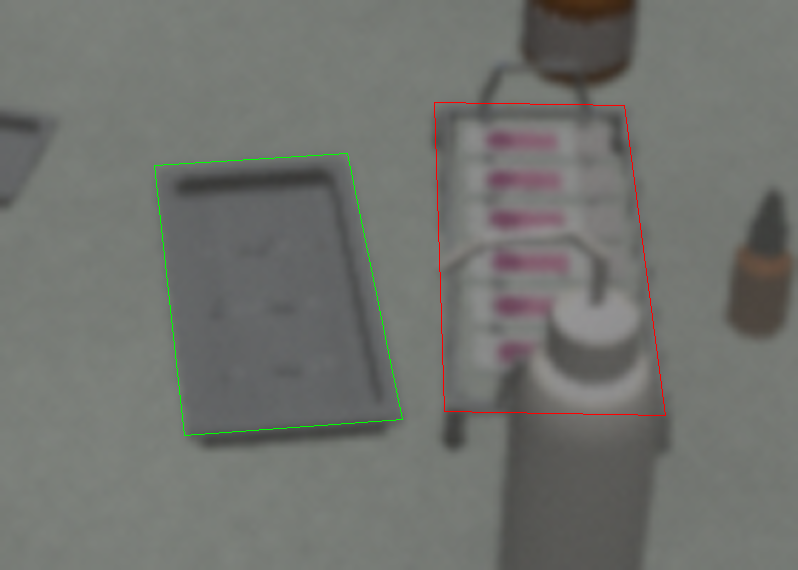

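```bash
python3 - <<'E'
from h import *
t=cam("top")
print("deep top corners",plane(t,[[375,200],[373,235],[432,238]],45).round())
print("slidebox",plane(t,[[323,271],[373,273],[321,296]],34).round())
print("small tray",plane(t,[[246,254],[265,262],[233,293]],15).round())
print("bottle base",plane(t,[[345,198]],0).round(), plane(t,[[349,182]],150).round())
E
python3 -m creep '{"translation":[[0,0,0],[0,0,0],[0,0,0],[0,0,0],[0,0,0],[0,0,0],[0,0,0],[0,0,0],[0,0,0]],"rotation":[[0,0,0.136],[0,0,0.136],[0,0,0.136],[0,0,0.136],[0,0,0.136],[0,0,0.136],[0,0,0.136],[0,0,0.136],[0,0,0.136]],"claw":[60,60,60,60,60,60,60,60,60]}'
```

```text
deep top corners [[ 602. -368.   45.]
 [ 480. -356.   45.]
 [ 470. -557.   45.]]
slidebox [[ 358. -184.   34.]
 [ 352. -353.   34.]
 [ 275. -176.   34.]]
small tray [[418.  78.  15.]
 [390.  13.  15.]
 [285. 120.  15.]]
bottle base [[ 620. -271.    0.]] [[ 638. -262.  150.]]
time: 1.15
tool_pos: [271.0, 535.2, 231.1]
tcp_rot: [-180.0, 0.0, 82.7]
ft_force: [0.4, 0.1, 0.0]
finger_gap: 59.8
```

```bash
python3 -m creep '{"translation":[[-36,16.4,0],[-36,16.4,0],[-36,16.4,0],[-36,16.4,0],[-36,16.4,0],[-36,16.4,0],[-36,16.4,0],[-36,16.4,0],[-36,16.4,0],[-36,16.4,0]],"rotation":[[0,0,0],[0,0,0],[0,0,0],[0,0,0],[0,0,0],[0,0,0],[0,0,0],[0,0,0],[0,0,0],[0,0,0]],"claw":[60,60,60,60,60,60,60,60,60,60]}'
python3 -m creep '{"translation":[[-36,16.4,0],[-36,16.4,0],[-36,16.4,0],[-36,16.4,0],[-36,16.4,0],[-36,16.4,0],[-36,16.4,0],[-36,16.4,0],[-36,16.4,0],[-36,16.4,0]],"rotation":[[0,0,0],[0,0,0],[0,0,0],[0,0,0],[0,0,0],[0,0,0],[0,0,0],[0,0,0],[0,0,0],[0,0,0]],"claw":[60,60,60,60,60,60,60,60,60,60]}'
```

```text
time: 2.15
tool_pos: [390.2, 156.5, 231.4]
tcp_rot: [180.0, -0.0, 83.0]
ft_force: [0.1, 0.4, 0.1]
finger_gap: 59.9
time: 3.15
tool_pos: [509.2, -221.0, 231.2]
tcp_rot: [180.0, -0.0, 83.0]
ft_force: [-0.3, 0.1, -0.3]
finger_gap: 60.1
```

```bash
python3 -m creep '{"translation":[[0,0,25],[0,0,25],[0,0,25],[0,0,25],[0,0,25],[0,0,25],[0,0,25],[0,0,25],[0,0,5],[0,0,0]],"rotation":[[0,0,0],[0,0,0],[0,0,0],[0,0,0],[0,0,0],[0,0,0],[0,0,0],[0,0,0],[0,0,0],[0,0,0]],"claw":[60,60,60,60,60,60,60,60,60,60]}'
python3 - <<'E'
from h import *
t=cam("top");s=cam("side")
cv2.imwrite("pics/t1.png",cv2.resize(t["frame"][130:280,220:400,::-1],None,fx=4,fy=4,interpolation=2))
cv2.imwrite("pics/s1.png",cv2.resize(s["frame"][180:330,190:370,::-1],None,fx=4,fy=4,interpolation=2))
E
```

```text
time: 4.15
tool_pos: [508.1, -218.8, 25.4]
tcp_rot: [-179.9, -0.1, 83.0]
ft_force: [-0.3, -0.1, 0.4]
finger_gap: 59.6
```

View pics/t1.png

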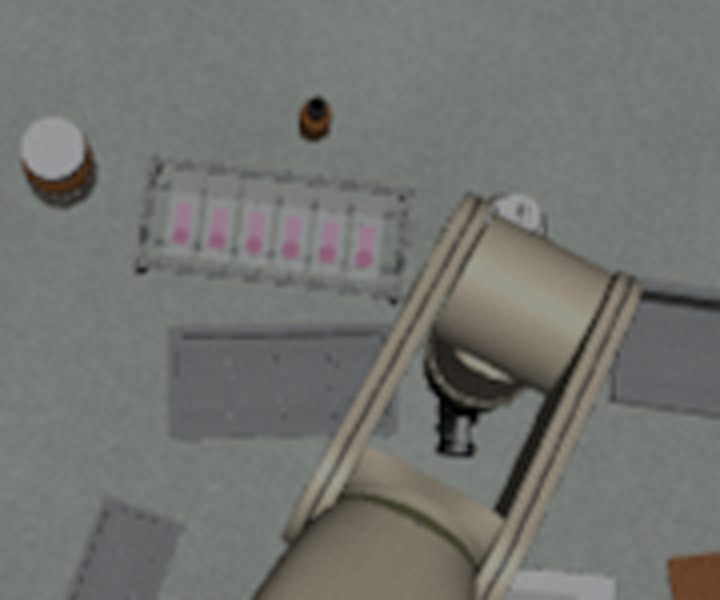

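View pics/s1.png

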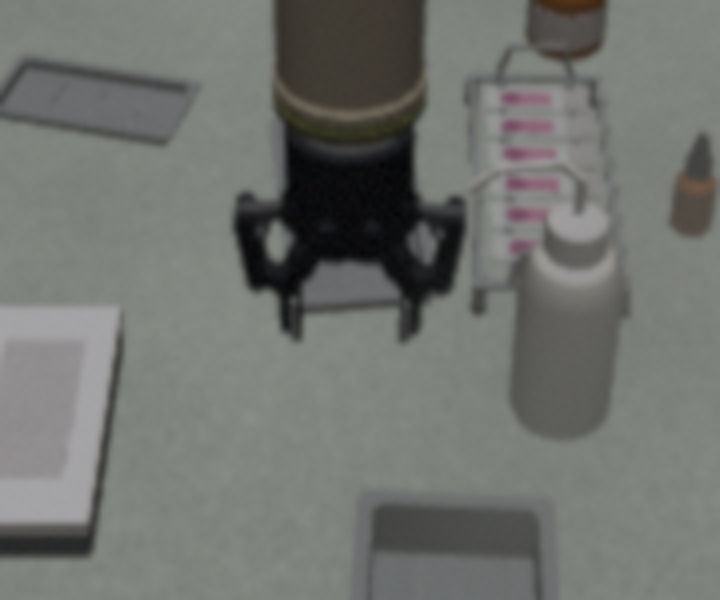

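```bash
python3 -m creep '{"translation":[[0,0,5],[0,0,5],[0,0,3],[0,0,0],[0,0,0]],"rotation":[[0,0,0],[0,0,0],[0,0,0],[0,0,0],[0,0,0]],"claw":[60,60,60,60,60]}'
python3 - <<'E'
from h import *
s=cam("side")
for z in (0,5,10): print(z,proj(s,[[508+30*.992,-219-30*.126,z],[508-30*.992,-219+30*.126,z]]))
crop(s,240,230,320,290,10,"s2.png")
E
```

```text
time: 4.75
tool_pos: [508.9, -219.2, 13.2]
tcp_rot: [-180.0, -0.0, 83.0]
ft_force: [-0.0, -0.5, 0.8]
finger_gap: 60.2
0 [[288.55113028 271.16945288]
 [264.8763115  270.60824436]]
5 [[288.57999265 269.78053257]
 [264.83922743 269.21938427]]
10 [[288.60901636 268.38384783]
 [264.8019363  267.82276918]]
```

View pics/s2.png

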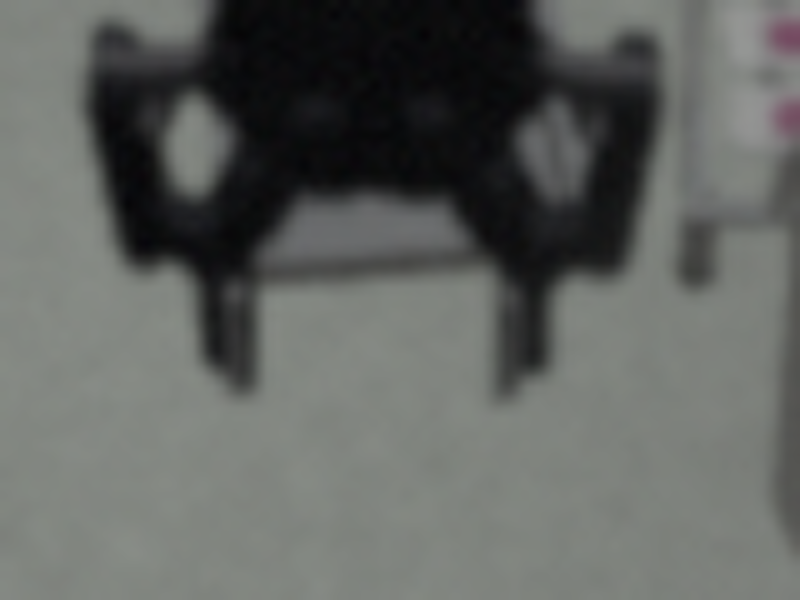

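```bash
python3 -m creep '{"translation":[[0,0,3],[0,0,3],[0,0,2],[0,0,0],[0,0,0]],"rotation":[[0,0,0],[0,0,0],[0,0,0],[0,0,0],[0,0,0]],"claw":[60,60,60,60,60]}'
python3 -m creep '{"translation":[[0,0,1],[0,0,1],[0,0,0]],"rotation":[[0,0,0],[0,0,0],[0,0,0]],"claw":[60,60,60]}'
python3 -m creep '{"translation":[[0,0,1],[0,0,1],[0,0,0]],"rotation":[[0,0,0],[0,0,0],[0,0,0]],"claw":[60,60,60]}'
```

```text
time: 5.3
tool_pos: [508.9, -219.2, 5.1]
tcp_rot: [-180.0, -0.0, 83.0]
ft_force: [0.5, -0.2, -0.4]
finger_gap: 60.1
time: 5.6
tool_pos: [508.9, -219.2, 3.2]
tcp_rot: [-180.0, -0.0, 83.0]
ft_force: [-1.0, 0.2, 0.1]
finger_gap: 60.0
time: 5.9
tool_pos: [508.9, -219.2, 1.1]
tcp_rot: [-180.0, -0.0, 83.0]
ft_force: [0.5, -0.1, 1.3]
finger_gap: 60.0
```

```bash
python3 -m creep '{"translation":[[0,0,1],[0,0,1],[0,0,0]],"rotation":[[0,0,0],[0,0,0],[0,0,0]],"claw":[60,60,60]}'
python3 -m creep '{"translation":[[0,0,1],[0,0,1],[0,0,0]],"rotation":[[0,0,0],[0,0,0],[0,0,0]],"claw":[60,60,60]}'
```

```text
time: 6.2
tool_pos: [508.9, -219.2, -0.9]
tcp_rot: [-180.0, -0.0, 83.0]
ft_force: [0.3, 0.8, 0.2]
finger_gap: 60.1
time: 6.5
tool_pos: [508.9, -219.2, -2.9]
tcp_rot: [-180.0, -0.0, 83.0]
ft_force: [-0.1, 0.1, -0.6]
finger_gap: 59.8
```

```bash
python3 -m creep '{"translation":[[5,0,0],[5,0,0],[5,0,0],[5,0,0],[3,0,0],[3,0,0],[3,0,0],[3,0,0],[3,0,0],[3,0,0]],"rotation":[[0,0,0],[0,0,0],[0,0,0],[0,0,0],[0,0,0],[0,0,0],[0,0,0],[0,0,0],[0,0,0],[0,0,0]],"claw":[60,60,60,60,60,60,60,60,60,60]}'
python3 - <<'E'
from h import *
t=cam("top");s=cam("side")
cv2.imwrite("pics/t3.png",cv2.resize(t["frame"][130:280,220:400,::-1],None,fx=4,fy=4,interpolation=2))
cv2.imwrite("pics/s3.png",cv2.resize(s["frame"][180:280,230:370,::-1],None,fx=5.7,fy=5.7,interpolation=2))
E
```

```text
time: 7.5
tool_pos: [513.6, -181.6, -2.7]
tcp_rot: [180.0, 0.0, 83.0]
ft_force: [-0.9, -1.0, 0.9]
finger_gap: 60.2
```

View pics/t3.png

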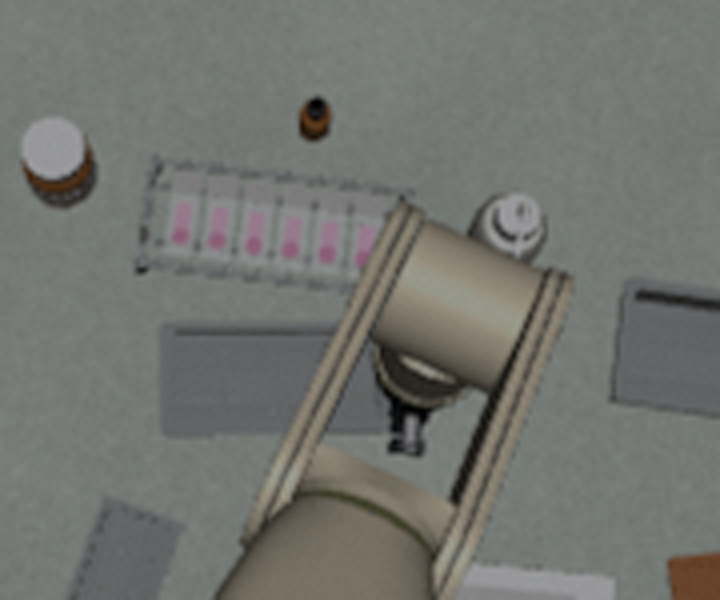

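View pics/s3.png

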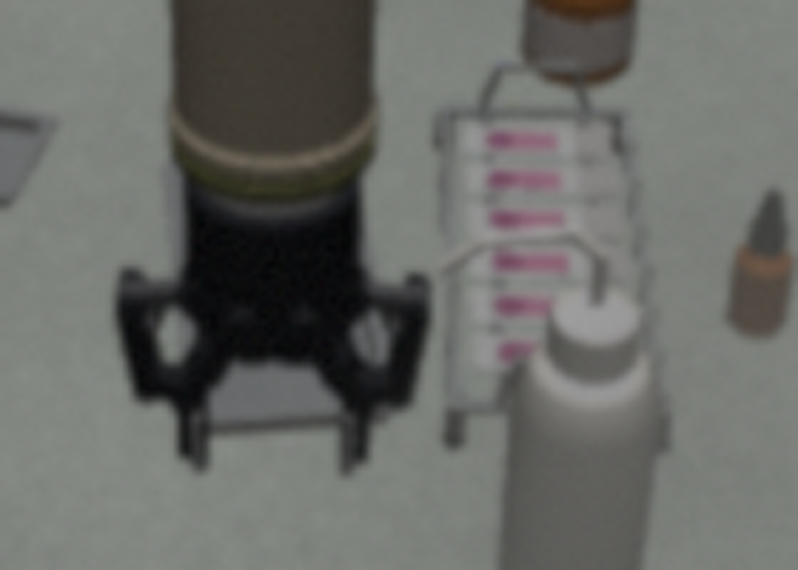

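```bash
python3 -m creep '{"translation":[[2,0,0],[2,0,0],[2,0,0],[2,0,0],[2,0,0],[2,0,0],[2,0,0],[2,0,0],[0,0,0]],"rotation":[[0,0,0],[0,0,0],[0,0,0],[0,0,0],[0,0,0],[0,0,0],[0,0,0],[0,0,0],[0,0,0]],"claw":[60,60,60,60,60,60,60,60,60]}'
python3 - <<'E'
from h import *
t=cam("top");s=cam("side")
cv2.imwrite("pics/t4.png",cv2.resize(t["frame"][160:250,240:360,::-1],None,fx=6.6667,fy=6.6667,interpolation=2))
cv2.imwrite("pics/s4.png",cv2.resize(s["frame"][180:280,230:370,::-1],None,fx=5.7,fy=5.7,interpolation=2))
E
```

```text
time: 8.5
tool_pos: [515.6, -165.3, -2.7]
tcp_rot: [-180.0, -0.0, 83.0]
ft_force: [-0.3, -1.3, 0.1]
finger_gap: 59.8
```

View pics/t4.png

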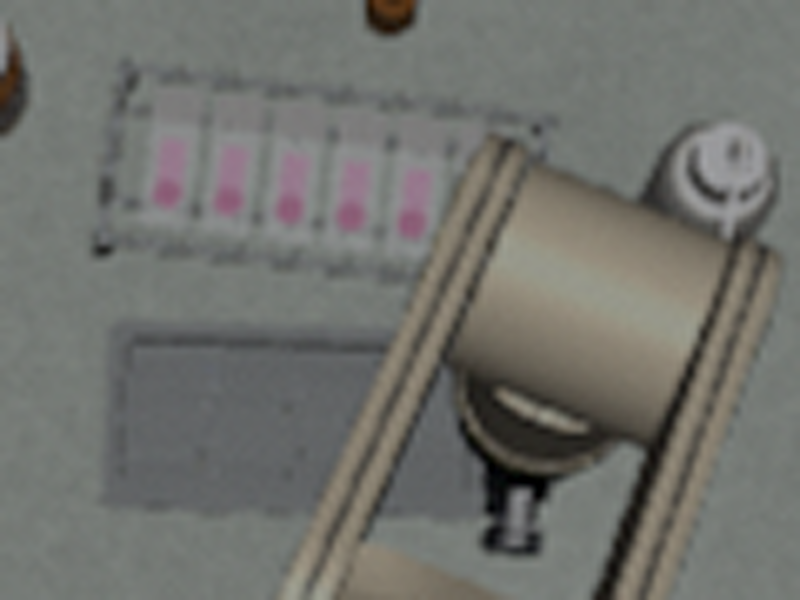

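```bash
python3 -m creep '{"translation":[[-8,0,0],[-12,0,0],[-10,0,-15],[0,0,-25],[0,0,-25],[0,0,-15],[0,0,0],[0,0,0],[0,0,0],[0,0,0]],"rotation":[[0,0,0],[0,0,0],[0,0,0],[0,0,0],[0,0,0],[0,0,0],[0,0,-0.146],[0,0,-0.146],[0,0,-0.146],[0,0,-0.146]],"claw":[60,60,60,60,60,60,60,60,60,60]}'
python3 -m creep '{"translation":[[0,0,0],[0,0,0],[0,0,0],[0,0,0],[0,0,0],[0,0,0],[0,0,0],[0,0,0]],"rotation":[[0,0,-0.146],[0,0,-0.146],[0,0,-0.146],[0,0,-0.146],[0,0,-0.146],[0,0,-0.146],[0,0,-0.11],[0,0,0]],"claw":[60,60,60,60,60,60,60,60]}'
```

```text
time: 9.6
tool_pos: [511.9, -196.1, 77.9]
tcp_rot: [180.0, 0.0, 116.8]
ft_force: [-0.1, 0.7, 0.7]
finger_gap: 59.7
time: 10.4
tool_pos: [511.9, -196.0, 77.8]
tcp_rot: [-180.0, 0.0, 173.0]
ft_force: [-0.7, -0.0, 0.2]
finger_gap: 60.1
```

```bash
python3 -m creep '{"translation":[[25,10,0],[25,20,0],[20,25,0],[15,25,0],[13,25,0],[0,25,0],[0,14,0],[0,0,0]],"rotation":[[0,0,0],[0,0,0],[0,0,0],[0,0,0],[0,0,0],[0,0,0],[0,0,0],[0,0,0]],"claw":[60,60,60,60,60,60,60,60]}'
python3 - <<'E'
from h import *
t=cam("top");s=cam("side")
cv2.imwrite("pics/t5.png",cv2.resize(t["frame"][160:250,240:360,::-1],None,fx=6.6667,fy=6.6667,interpolation=2))
cv2.imwrite("pics/s5.png",cv2.resize(s["frame"][180:280,230:370,::-1],None,fx=5.7,fy=5.7,interpolation=2))
E
```

```text
time: 11.2
tool_pos: [432.5, -39.4, 77.7]
tcp_rot: [180.0, 0.0, 172.9]
ft_force: [-0.7, -0.4, 0.0]
finger_gap: 60.0
```

View pics/t5.png

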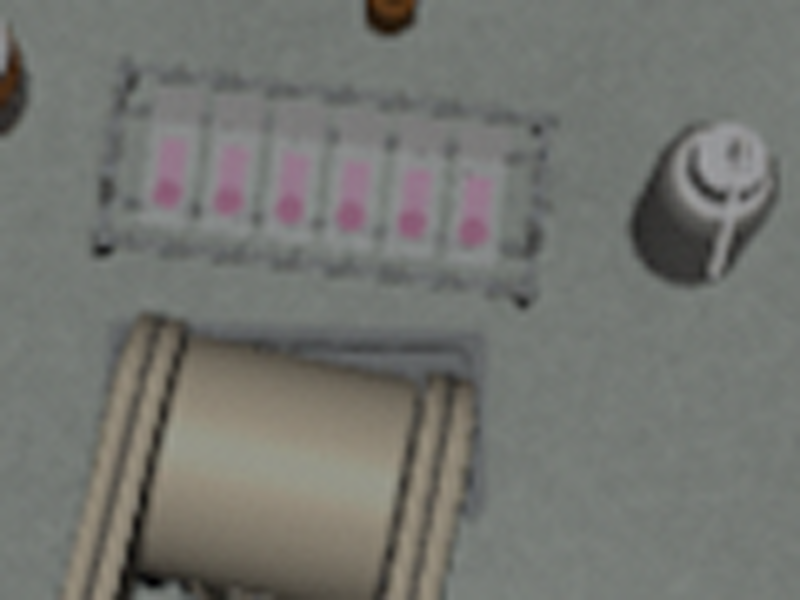

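View pics/s5.png

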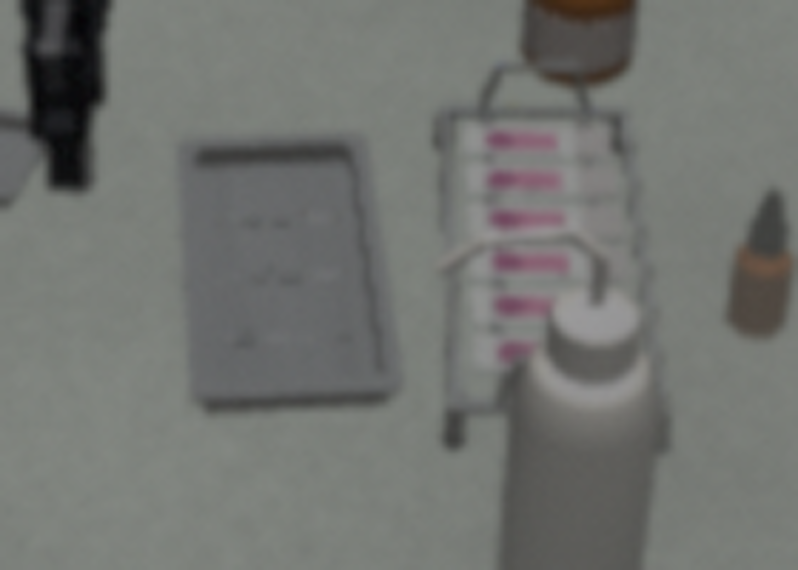

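```bash
cat >> h.py <<'E'
T=lambda a:np.array(a)/6.6667+[240,160]-.42
S=lambda a:np.array(a)/5.7+[230,180]-.41
RP=np.array([655.5,-69.4,-.125])
def rel(p):
    c,s=np.cos(RP[2]),np.sin(RP[2]);d=np.array(p[:2])-RP[:2]
    return np.array([c*d[0]+s*d[1],-s*d[0]+c*d[1],p[2]-RP[2]])
E
python3 - <<'E'
from h import *
t=cam("top");s=cam("side")
o1=(t,[TR[0],TR[1],TR[3]],T([[113,322],[486,336],[103,502]]))
o2=(s,TR,S([[362,133],[402,388],[190,402],[180,143]]))
for o in ([o1],[o2],[o1,o2]):
    p,r=fit(o,[520,-50,0]);print(p.round(3),rel(p).round(3),abs(r).max().round(2))
crop(t,240,160,360,250,6.6667,"ov6.png",[(pose(p,TR),(0,255,0)),(pose(RP,RK),(0,0,255))])
crop(s,230,180,370,280,5.7,"ovs6.png",[(pose(p,TR),(0,255,0)),(pose(RP,RK),(0,0,255))])
E
```

```text
[ 5.27728e+02 -5.32820e+01 -4.40000e-02] [-1.28784e+02  6.30000e-02  8.10000e-02] 0.62
[ 5.29744e+02 -5.66990e+01 -2.90000e-02] [-1.26358e+02 -3.07700e+00  9.60000e-02] 0.89
[ 5.29314e+02 -5.50510e+01 -3.10000e-02] [-1.26991e+02 -1.49500e+00  9.40000e-02] 1.09
```

View pics/ov6.png

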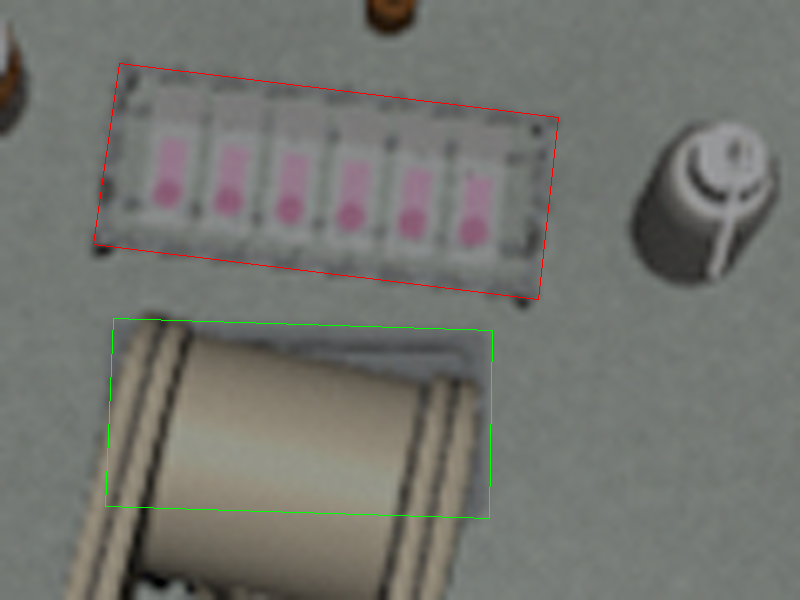

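View pics/ovs6.png

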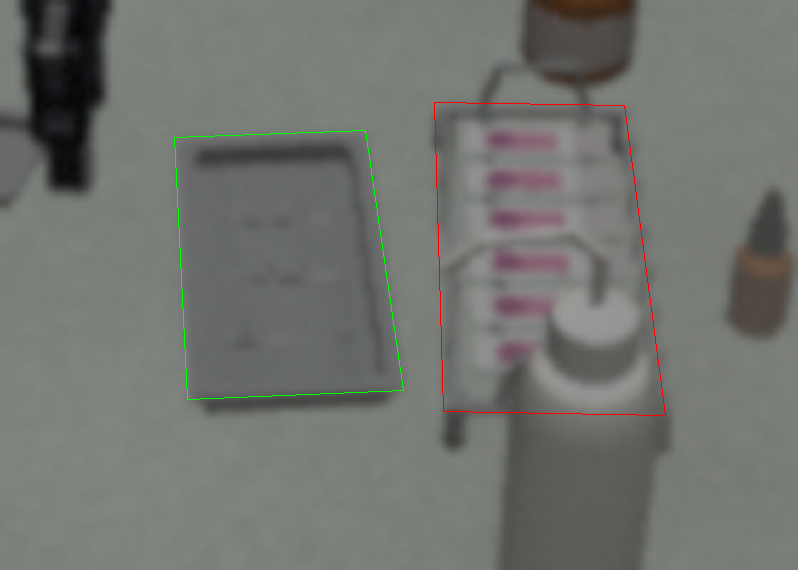

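```bash
python3 -m creep '{"translation":[[0,-1,20],[0,-1,20],[0,0,20],[0,0,10],[0,0,5],[0,0,3],[0,0,2],[0,0,0]],"rotation":[[0,0,0],[0,0,0],[0,0,0],[0,0,0],[0,0,0],[0,0,0],[0,0,0],[0,0,0]],"claw":[60,60,60,60,60,60,60,60]}'
python3 -m creep '{"translation":[[-4,0,0],[-4,0,0],[-4,0,0],[-4,0,0],[-4,0,0],[-3,0,0],[-3,0,0],[-3,0,0],[-3,0,0],[-3,0,0]],"rotation":[[0,0,0],[0,0,0],[0,0,0],[0,0,0],[0,0,0],[0,0,0],[0,0,0],[0,0,0],[0,0,0],[0,0,0]],"claw":[60,60,60,60,60,60,60,60,60,60]}'
python3 - <<'E'
from h import *
t=cam("top");s=cam("side")
print(rel([*bench.sense()["tool_pos"][:2],0]))
cv2.imwrite("pics/t7.png",cv2.resize(t["frame"][160:250,240:360,::-1],None,fx=6.6667,fy=6.6667,interpolation=2))
cv2.imwrite("pics/s7.png",cv2.resize(s["frame"][180:280,230:370,::-1],None,fx=5.7,fy=5.7,interpolation=2))
E
```

```text
time: 12.2
tool_pos: [432.5, -42.7, -2.2]
tcp_rot: [-180.0, 0.0, 173.0]
ft_force: [-0.6, -0.3, -0.3]
finger_gap: 60.1
time: 13.2
tool_pos: [467.0, -46.8, -2.7]
tcp_rot: [180.0, -0.0, 173.0]
ft_force: [-2.1, 1.2, 0.5]
finger_gap: 59.8
[-1.89818062e+02 -1.10307594e+00  1.25000000e-01]
```

View pics/s7.png

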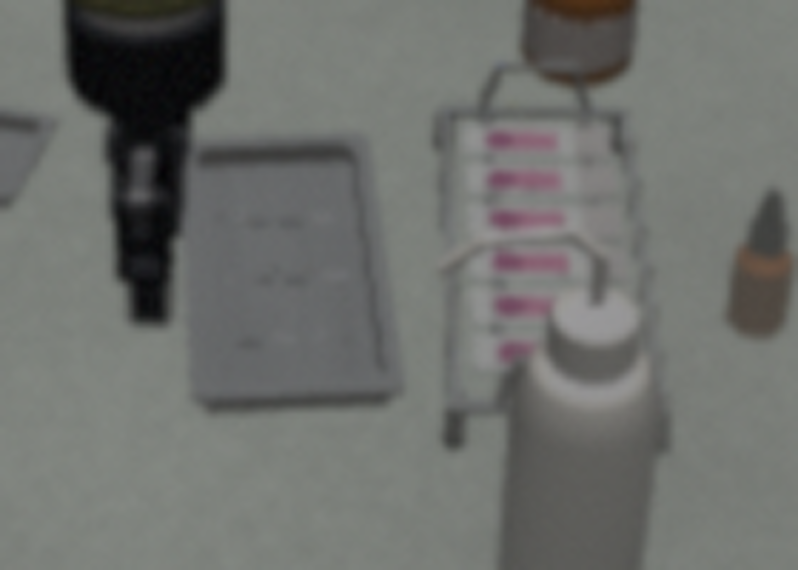

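View pics/t7.png

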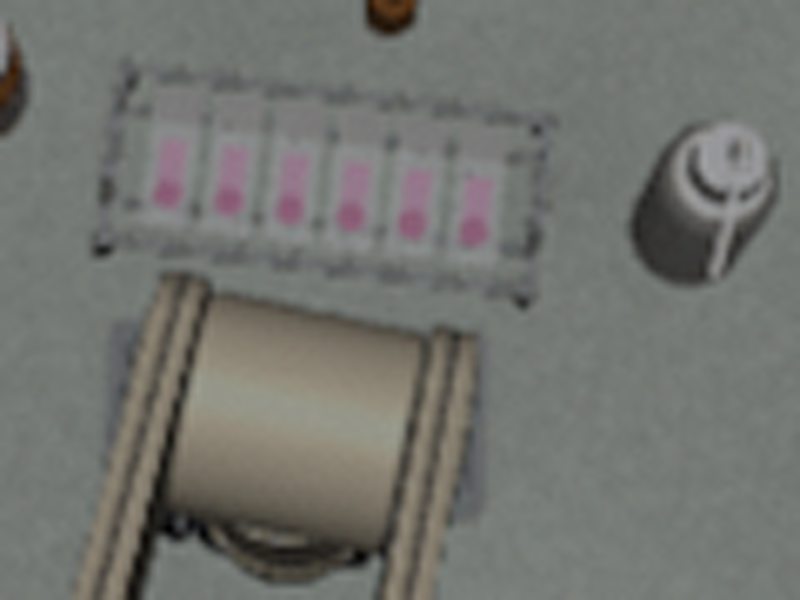

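```bash
python3 -m creep '{"translation":[[-2,0,0],[-2,0,0],[-2,0,0],[-2,0,0],[-2,0,0],[-2,0,0],[-2,0,0],[-2,0,0],[-2,0,0],[0,0,0]],"rotation":[[0,0,0],[0,0,0],[0,0,0],[0,0,0],[0,0,0],[0,0,0],[0,0,0],[0,0,0],[0,0,0],[0,0,0]],"claw":[60,60,60,60,60,60,60,60,60,60]}'
python3 - <<'E'
from h import *
t=cam("top");s=cam("side")
print(rel([*bench.sense()["tool_pos"][:2],0]))
cv2.imwrite("pics/t8.png",cv2.resize(t["frame"][160:250,240:360,::-1],None,fx=6.6667,fy=6.6667,interpolation=2))
cv2.imwrite("pics/s8.png",cv2.resize(s["frame"][180:280,230:370,::-1],None,fx=5.7,fy=5.7,interpolation=2))
E
```

```text
time: 14.3
tool_pos: [485.1, -49.1, -2.6]
tcp_rot: [-180.0, 0.0, 173.0]
ft_force: [0.6, 0.9, 1.1]
finger_gap: 60.1
[-1.71681072e+02 -1.13955673e+00  1.25000000e-01]
```

View pics/s8.png

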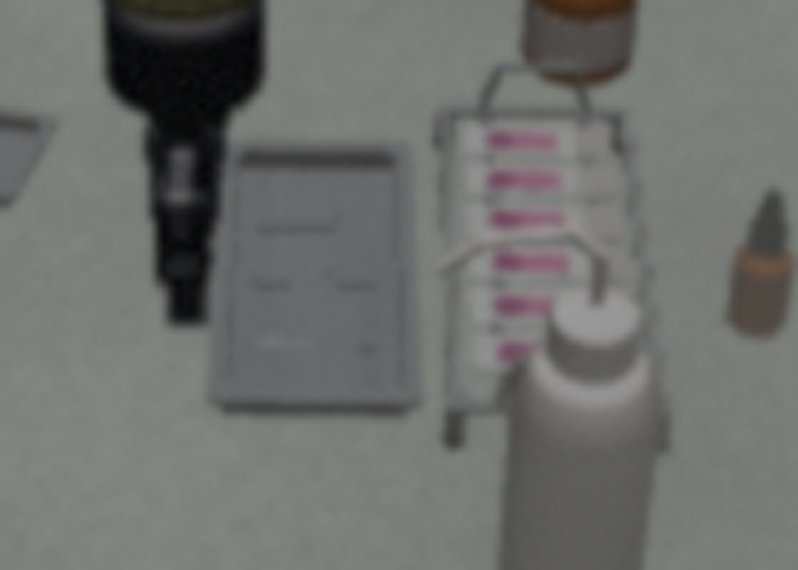

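View pics/t8.png

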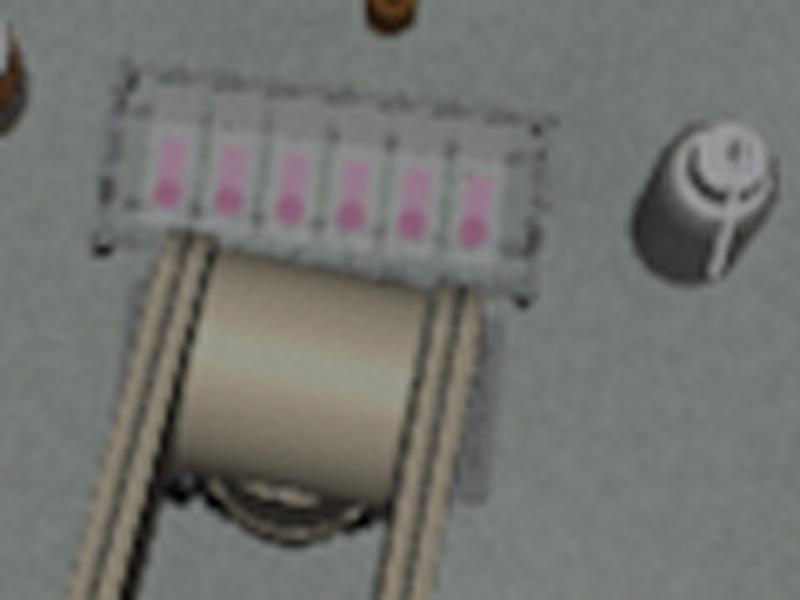

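Run:
```python
from h import *
t=cam("top");s=cam("side")
o1=(t,[TR[0],TR[1],TR[2]],T([[129,279],[504,318],[488,502]]))
o2=(s,TR[:3],S([[408,141],[422,401],[209,403]]))
for o in ([o1],[o2],[o1,o2]):
    p,r=fit(o,[520,-50,0]);print(p.round(3),rel(p).round(3),abs(r).max().round(2))
crop(t,240,160,360,250,6.6667,"ov9.png",[(pose(p,TR),(0,255,0)),(pose(RP,RK),(0,0,255))])
crop(s,230,180,370,280,5.7,"ovs9.png",[(pose(p,TR),(0,255,0)),(pose(RP,RK),(0,0,255))])
```

```text
[ 5.43646e+02 -5.86910e+01 -1.02000e-01] [-1.12316e+02 -3.32000e+00  2.30000e-02] 0.21
[ 5.44549e+02 -6.16650e+01 -9.60000e-02] [-1.1105e+02 -6.1580e+00  2.9000e-02] 0.41
[ 5.44298e+02 -6.00150e+01 -9.80000e-02] [-1.11505e+02 -4.55200e+00  2.70000e-02] 0.62
```

View pics/ov9.png

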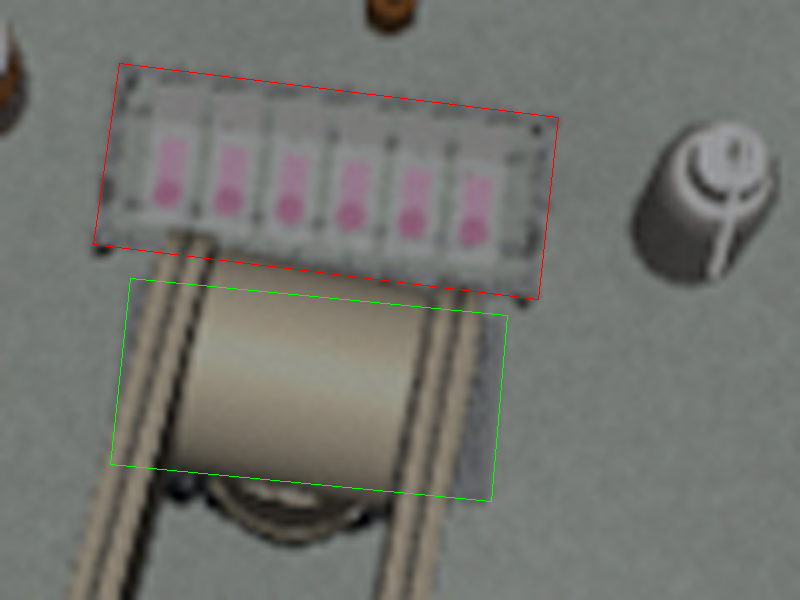

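View pics/ovs9.png

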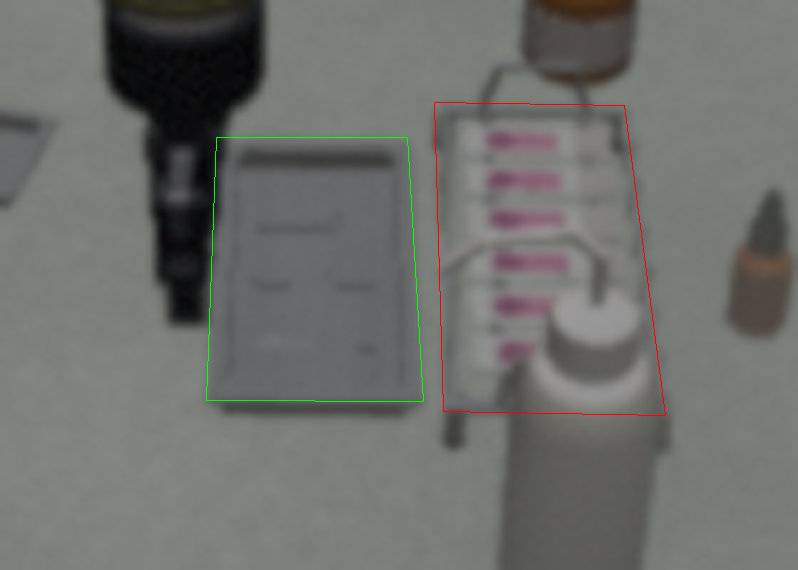

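```bash
python3 -m creep '{"translation":[[8,0,0],[12,0,0],[10,0,-15],[0,0,-30],[0,0,-30],[0,0,0],[0,0,0],[0,0,0],[0,0,0],[0,0,0]],"rotation":[[0,0,0],[0,0,0],[0,0,0],[0,0,0],[0,0,0],[0,0,0.146],[0,0,0.146],[0,0,0.146],[0,0,0.146],[0,0,0.146]],"claw":[60,60,60,60,60,50,40,40,40,40]}'
python3 -m creep '{"translation":[[0,0,0],[0,0,0],[0,0,0],[0,0,0],[0,0,0],[0,0,0],[-20,10,0],[-25,13,0],[-25,13,0],[-25,13,0]],"rotation":[[0,0,0.146],[0,0,0.146],[0,0,0.146],[0,0,0.146],[0,0,0.146],[0,0,0.11],[0,0,0],[0,0,0],[0,0,0],[0,0,0]],"claw":[40,40,40,40,40,40,40,40,40,40]}'
python3 -m creep '{"translation":[[-25,13,0],[-25,13,0],[-4,2,0],[0,0,0]],"rotation":[[0,0,0],[0,0,0],[0,0,0],[0,0,0]],"claw":[40,40,40,40]}'
python3 -c "
from h import *
print(rel([*bench.sense()['tool_pos'][:2],0]))"
```

```text
time: 15.5
tool_pos: [454.3, -45.3, 72.2]
tcp_rot: [-180.0, -0.0, 130.8]
ft_force: [1.0, 0.0, 0.8]
finger_gap: 40.1
time: 16.5
tool_pos: [491.7, -146.4, 72.3]
tcp_rot: [-180.0, -0.0, 83.0]
ft_force: [0.6, 0.1, 0.9]
finger_gap: 40.0
time: 16.9
tool_pos: [512.7, -202.9, 72.1]
tcp_rot: [-180.0, -0.0, 82.9]
ft_force: [-1.1, 0.6, 0.1]
finger_gap: 39.9
[-1.25013920e+02 -1.50290922e+02  1.25000000e-01]
```

```bash
python3 -m creep '{"translation":[[0,0,20],[0,0,20],[0,0,15],[0,0,8],[0,0,5],[0,0,2.5],[0,0,0]],"rotation":[[0,0,0],[0,0,0],[0,0,0],[0,0,0],[0,0,0],[0,0,0],[0,0,0]],"claw":[40,40,40,40,40,40,40]}'
python3 - <<'E'
from h import *
t=cam("top");s=cam("side")
print(rel([*bench.sense()["tool_pos"][:2],0]))
cv2.imwrite("pics/t10.png",cv2.resize(t["frame"][160:250,240:360,::-1],None,fx=6.6667,fy=6.6667,interpolation=2))
cv2.imwrite("pics/s10.png",cv2.resize(s["frame"][180:280,230:370,::-1],None,fx=5.7,fy=5.7,interpolation=2))
E
```

```text
time: 17.6
tool_pos: [513.4, -202.6, 2.1]
tcp_rot: [180.0, 0.0, 83.0]
ft_force: [0.6, -0.5, -0.7]
finger_gap: 39.9
[-1.23983912e+02 -1.50085275e+02  1.25000000e-01]
```

View pics/s10.png

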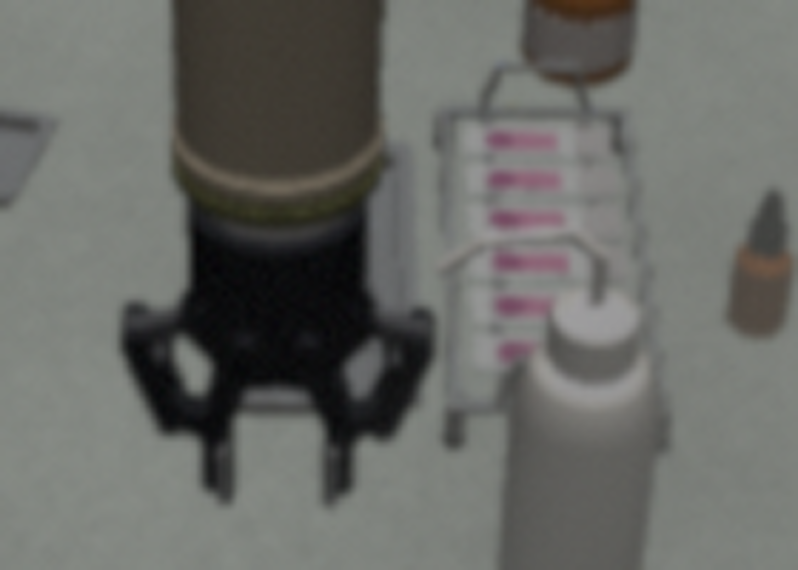

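View pics/t10.png

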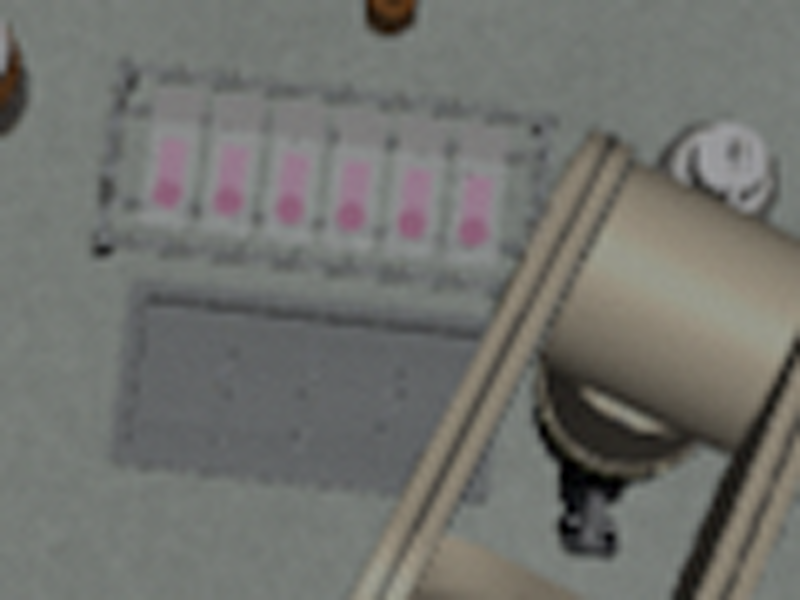

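```bash
python3 -m creep '{"translation":[[6,0,0],[7,0,0],[7,0,0],[5,0,0],[3,0,0],[3,0,0],[2,0,0],[2,0,0],[2,0,0],[0,0,0]],"rotation":[[0,0,0],[0,0,0],[0,0,0],[0,0,0],[0,0,0],[0,0,0],[0,0,0],[0,0,0],[0,0,0],[0,0,0]],"claw":[40,40,40,40,40,40,40,40,40,40]}'
python3 - <<'E'
from h import *
t=cam("top");s=cam("side")
print(rel([*bench.sense()["tool_pos"][:2],0]))
cv2.imwrite("pics/t11.png",cv2.resize(t["frame"][160:250,240:360,::-1],None,fx=6.6667,fy=6.6667,interpolation=2))
E
```

```text
time: 18.7
tool_pos: [517.7, -165.8, 1.8]
tcp_rot: [-180.0, 0.0, 83.0]
ft_force: [-0.1, -0.3, 0.3]
finger_gap: 39.5
[-124.68964032 -112.95312237    0.125     ]
```

View pics/t11.png

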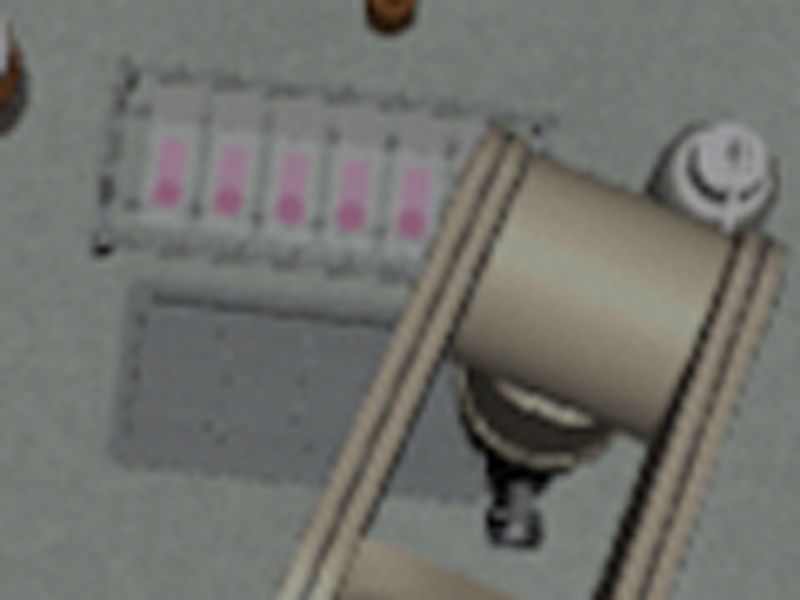

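```bash
python3 -m creep '{"translation":[[2,0,0],[2,0,0],[1,0,0],[0,0,0]],"rotation":[[0,0,0],[0,0,0],[0,0,0],[0,0,0]],"claw":[40,40,40,40]}'
python3 - <<'E'
from h import *
t=cam("top");s=cam("side")
print(rel([*bench.sense()["tool_pos"][:2],0]))
cv2.imwrite("pics/t12.png",cv2.resize(t["frame"][160:250,240:360,::-1],None,fx=6.6667,fy=6.6667,interpolation=2))
E
```

```text
time: 19.2
tool_pos: [518.3, -160.8, 1.8]
tcp_rot: [180.0, -0.0, 83.0]
ft_force: [0.0, -0.6, -0.4]
finger_gap: 40.2
[-124.7024099  -107.76375246    0.125     ]
```

View pics/t12.png

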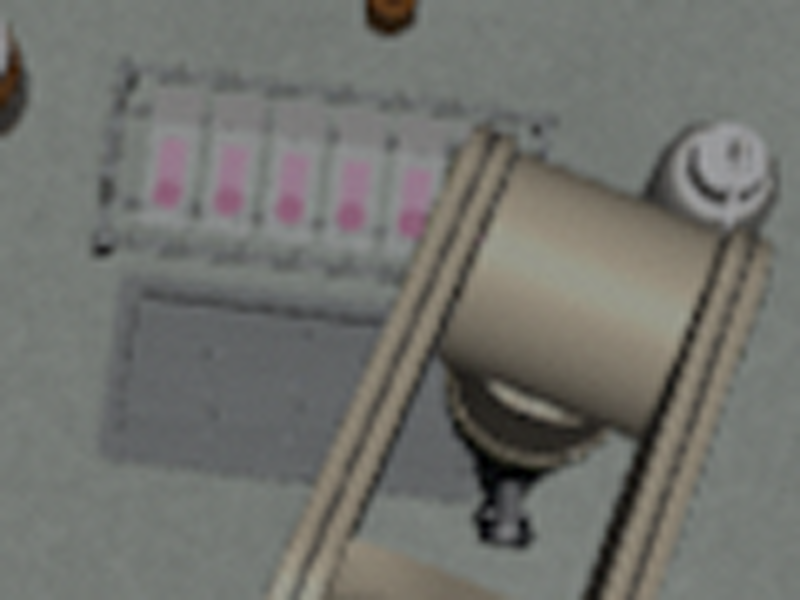

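```bash
python3 -m creep '{"translation":[[-8,0,0],[-12,0,0],[-12,0,-15],[0,0,-30],[0,0,-25],[0,0,0],[0,0,0],[0,0,0],[0,0,0],[0,0,0]],"rotation":[[0,0,0],[0,0,0],[0,0,0],[0,0,0],[0,0,0],[0,0,-0.146],[0,0,-0.146],[0,0,-0.146],[0,0,-0.146],[0,0,-0.146]],"claw":[40,40,40,40,40,60,60,60,60,60]}'
python3 -m creep '{"translation":[[0,0,0],[0,0,0],[0,0,0],[0,0,0],[0,0,0],[0,0,0],[20,10,0],[25,20,0],[25,25,0],[20,25,0]],"rotation":[[0,0,-0.146],[0,0,-0.146],[0,0,-0.146],[0,0,-0.146],[0,0,-0.146],[0,0,-0.11],[0,0,0],[0,0,0],[0,0,0],[0,0,0]],"claw":[60,60,60,60,60,60,60,60,60,60]}'
python3 -m creep '{"translation":[[0,25,0],[0,25,0],[0,10,0],[0,0,0]],"rotation":[[0,0,0],[0,0,0],[0,0,0],[0,0,0]],"claw":[60,60,60,60]}'
python3 - <<'E'
from h import *
t=cam("top");s=cam("side")
print(rel([*bench.sense()["tool_pos"][:2],0]))
cv2.imwrite("pics/t13.png",cv2.resize(t["frame"][160:250,240:360,::-1],None,fx=6.6667,fy=6.6667,interpolation=2))
cv2.imwrite("pics/s13.png",cv2.resize(s["frame"][180:280,230:370,::-1],None,fx=5.7,fy=5.7,interpolation=2))
E
```

```text
time: 20.3
tool_pos: [514.6, -194.0, 73.2]
tcp_rot: [180.0, 0.1, 125.1]
ft_force: [-0.8, 0.2, -0.6]
finger_gap: 60.0
time: 21.3
tool_pos: [434.0, -102.6, 72.8]
tcp_rot: [-180.0, 0.0, 172.9]
ft_force: [0.4, 0.4, -0.7]
finger_gap: 59.8
time: 21.7
tool_pos: [442.8, -42.6, 72.8]
tcp_rot: [-180.0, 0.1, 173.0]
ft_force: [0.5, -0.6, 0.3]
finger_gap: 60.2
[-2.14462780e+02 -9.60214742e-01  1.25000000e-01]
```

View pics/s13.png

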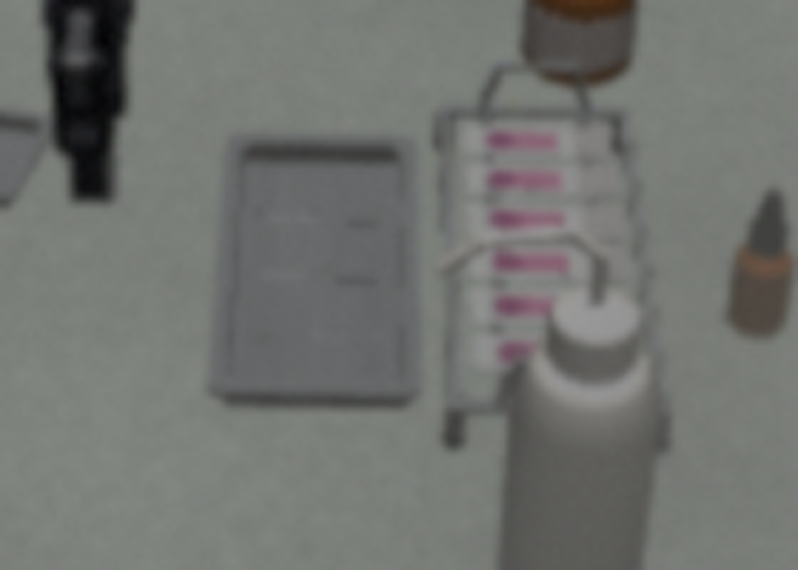

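View pics/t13.png

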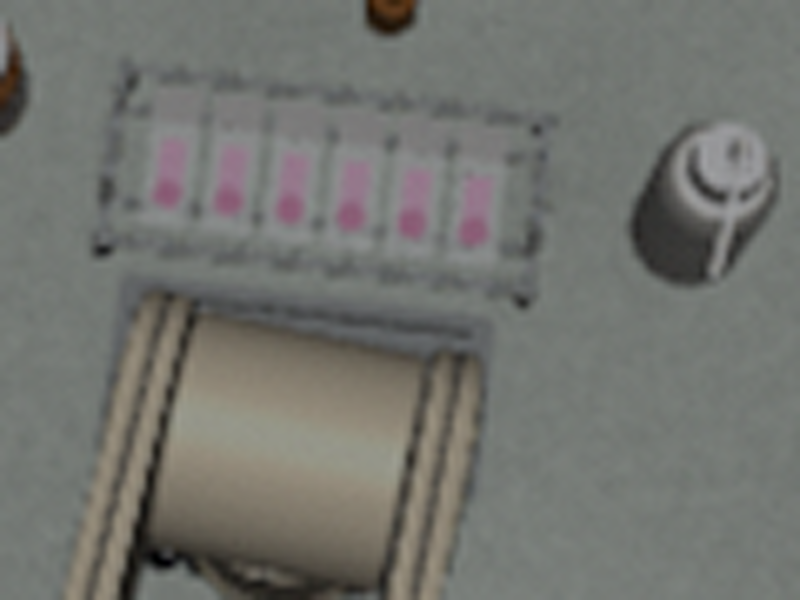

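Run:
```python
from h import *
import h
t=cam("top");s=cam("side")
o1=(t,[TR[0],TR[1],TR[3]],T([[121,275],[496,316],[102,459]]))
o2=(s,TR,S([[415,133],[420,392],[209,394],[227,135]]))
for o,R in (([o1],[654.4,-68.8,-.128]),([o2],[656.1,-70,-.12]),([o1,o2],RP)):
    h.RP=np.array(R)
    p,r=fit(o,[520,-50,0]);print(p.round(3),rel(p).round(3),abs(r).max().round(2))
crop(t,240,160,360,250,6.6667,"ov14.png",[(pose(p,TR),(0,255,0)),(pose(RP,RK),(0,0,255))])
crop(s,230,180,370,280,5.7,"ovs14.png",[(pose(p,TR),(0,255,0)),(pose(RP,RK),(0,0,255)),(pose(RP,np.array(RK)*[1,0.9576,1]),(255,0,255))])
```

```text
[ 5.45274e+02 -5.49430e+01 -1.08000e-01] [-1.10003e+02 -1.86000e-01  2.00000e-02] 0.4
[ 5.47111e+02 -5.61630e+01 -1.18000e-01] [-1.09862e+02  6.90000e-01  2.00000e-03] 0.7
[ 5.46475e+02 -5.55120e+01 -1.12000e-01] [-1.09906e+02  1.87000e-01  1.30000e-02] 0.79
```

View pics/ov14.png

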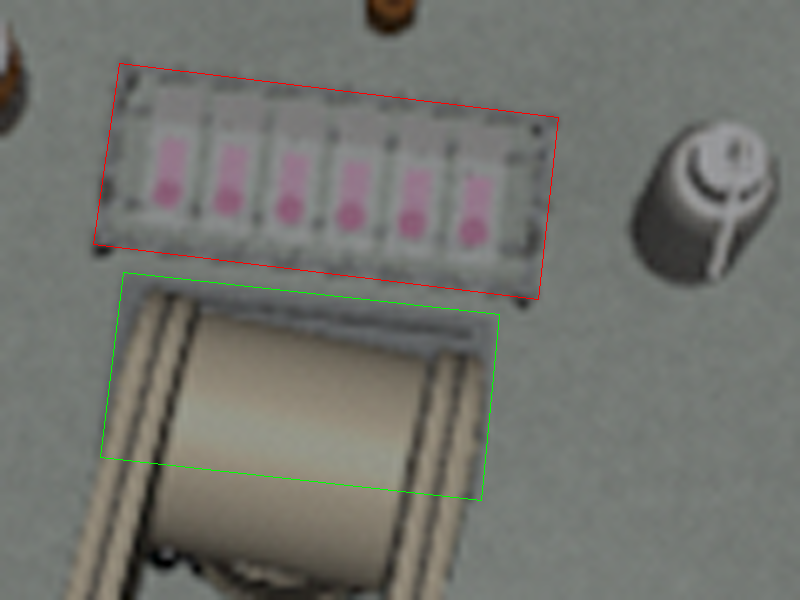

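View pics/ovs14.png

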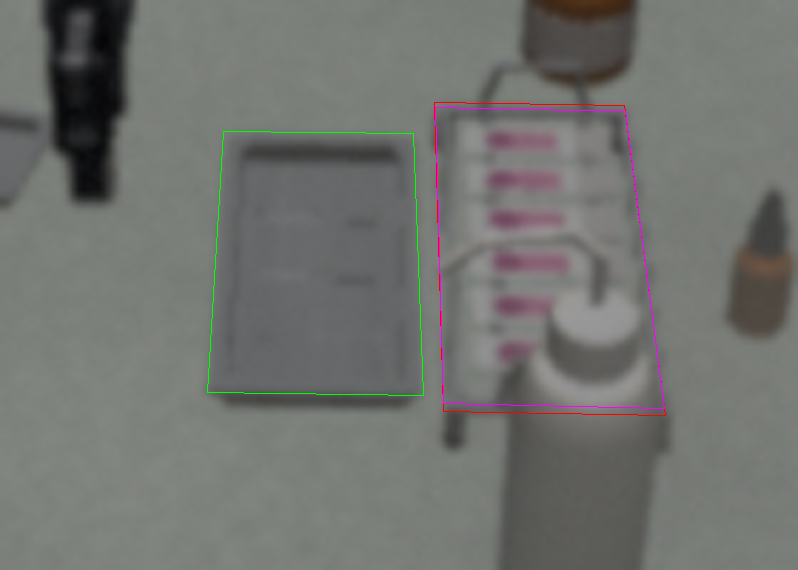

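```bash
python3 -m creep '{"translation":[[0,0,0],[3,0,20],[3,0,20],[3,0,15],[1,0,8],[0.8,0,5],[0.4,0,3],[0,0,0]],"rotation":[[0,-0.149,0],[0,0,0],[0,0,0],[0,0,0],[0,0,0],[0,0,0],[0,0,0],[0,0,0]],"claw":[60,60,60,60,60,60,60,60]}'
```

```text
time: 22.7
tool_pos: [441.9, -42.8, -0.0]
tcp_rot: [-180.0, 8.5, 172.9]
ft_force: [0.4, -0.1, -0.3]
finger_gap: 60.3
```

```bash
python3 -m creep '{"translation":[[-4.95,0,0.75],[-4.95,0,0.75],[-4.95,0,0.75],[-4.95,0,0.75],[-4.95,0,0.75],[-4.95,0,0.75],[-4.95,0,0.75],[-2.97,0,0.45],[-2.97,0,0.45],[-2.97,0,0.45]],"rotation":[[0,0,0],[0,0,0],[0,0,0],[0,0,0],[0,0,0],[0,0,0],[0,0,0],[0,0,0],[0,0,0],[0,0,0]],"claw":[60,60,60,60,60,60,60,60,60,60]}'
python3 -m creep '{"translation":[[-2.97,0,0.45],[-2.97,0,0.45],[-2.97,0,0.45],[-2.97,0,0.45],[-2.97,0,0.45],[-2.97,0,0.45],[-2.97,0,0.45],[-2.97,0,0.45],[0,0,0]],"rotation":[[0,0,0],[0,0,0],[0,0,0],[0,0,0],[0,0,0],[0,0,0],[0,0,0],[0,0,0],[0,0,0]],"claw":[60,60,60,60,60,60,60,60,60]}'
python3 - <<'E'
from h import *
t=cam("top");s=cam("side")
print(rel([*bench.sense()["tool_pos"][:2],0]))
cv2.imwrite("pics/t15.png",cv2.resize(t["frame"][160:250,240:360,::-1],None,fx=6.6667,fy=6.6667,interpolation=2))
cv2.imwrite("pics/s15.png",cv2.resize(s["frame"][180:280,230:370,::-1],None,fx=5.7,fy=5.7,interpolation=2))
E
```

```text
time: 23.7
tool_pos: [485.5, -48.1, -0.2]
tcp_rot: [180.0, 8.5, 173.0]
ft_force: [0.0, 0.1, 1.0]
finger_gap: 60.0
time: 24.6
tool_pos: [509.9, -51.1, 0.0]
tcp_rot: [-180.0, 8.6, 173.0]
ft_force: [0.3, -0.9, -0.3]
finger_gap: 60.1
[-1.46976414e+02  1.38523608e-02  1.25000000e-01]
```

View pics/s15.png

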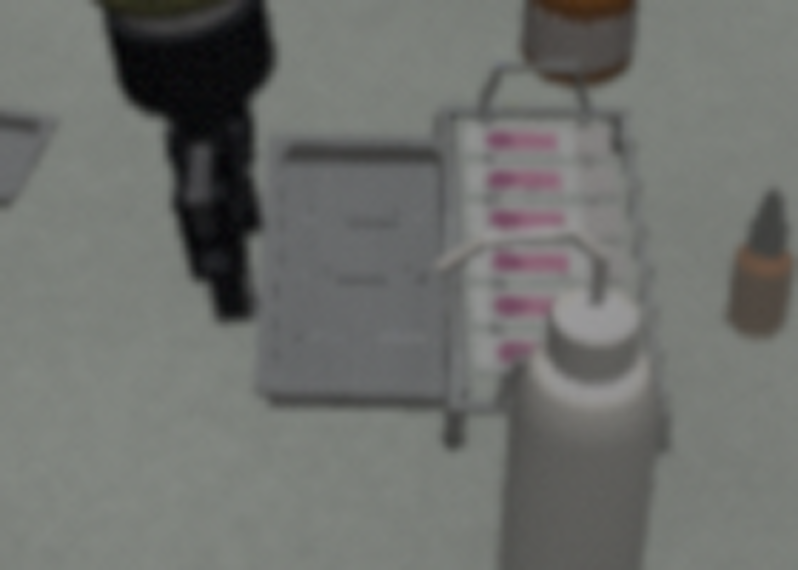

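View pics/t15.png

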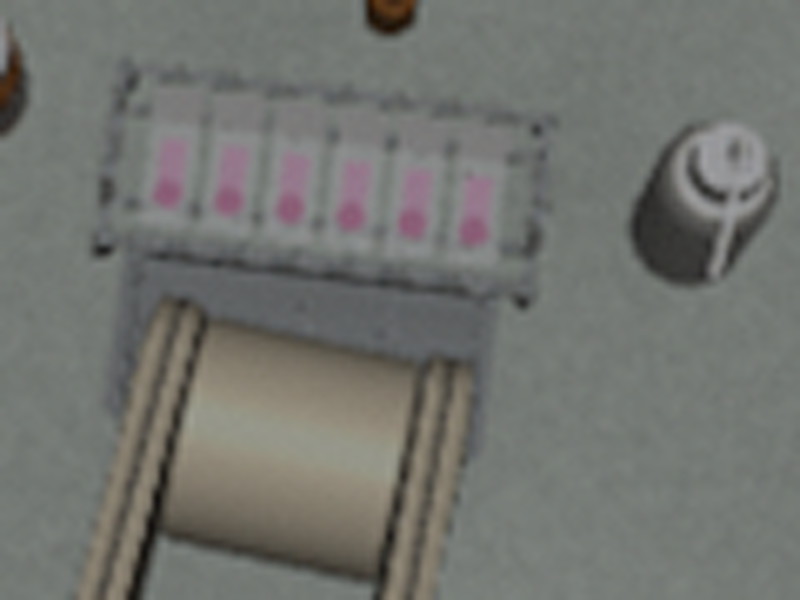

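```bash
python3 -m creep '{"translation":[[-2.97,0,0.45],[-2.97,0,0.45],[-2.97,0,0.45],[-2.97,0,0.45],[-2.97,0,0.45],[-2.97,0,0.45],[-2.97,0,0.45],[-2.97,0,0.45],[-2.97,0,0.45],[-2.97,0,0.45]],"rotation":[[0,0,0],[0,0,0],[0,0,0],[0,0,0],[0,0,0],[0,0,0],[0,0,0],[0,0,0],[0,0,0],[0,0,0]],"claw":[60,60,60,60,60,60,60,60,60,60]}'
python3 - <<'E'
from h import *
t=cam("top");s=cam("side")
print(rel([*bench.sense()["tool_pos"][:2],0]))
cv2.imwrite("pics/t16.png",cv2.resize(t["frame"][160:250,240:360,::-1],None,fx=6.6667,fy=6.6667,interpolation=2))
cv2.imwrite("pics/s16.png",cv2.resize(s["frame"][180:280,230:370,::-1],None,fx=5.7,fy=5.7,interpolation=2))
E
```

```text
time: 25.7
tool_pos: [539.3, -54.7, -0.2]
tcp_rot: [180.0, 8.5, 173.0]
ft_force: [-1.8, 0.4, 1.3]
finger_gap: 59.8
[-1.16655770e+02  7.92757292e-02  1.25000000e-01]
```

View pics/s16.png

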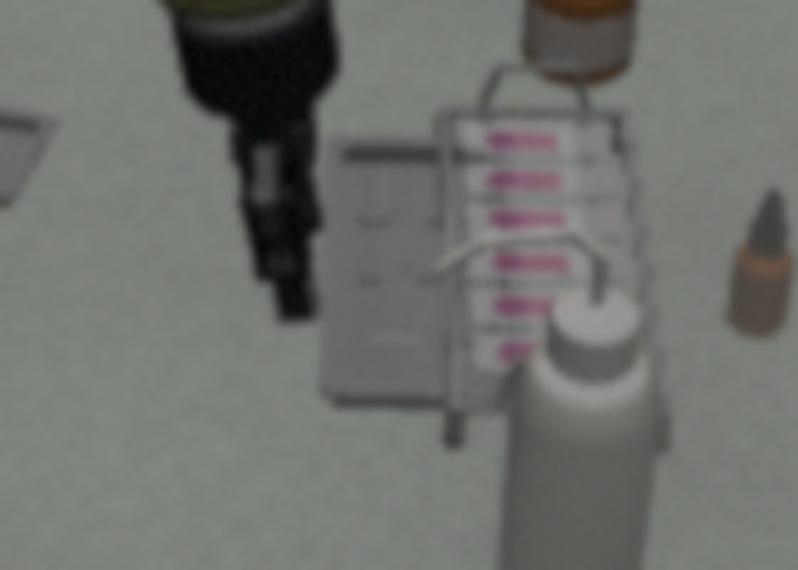

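View pics/t16.png

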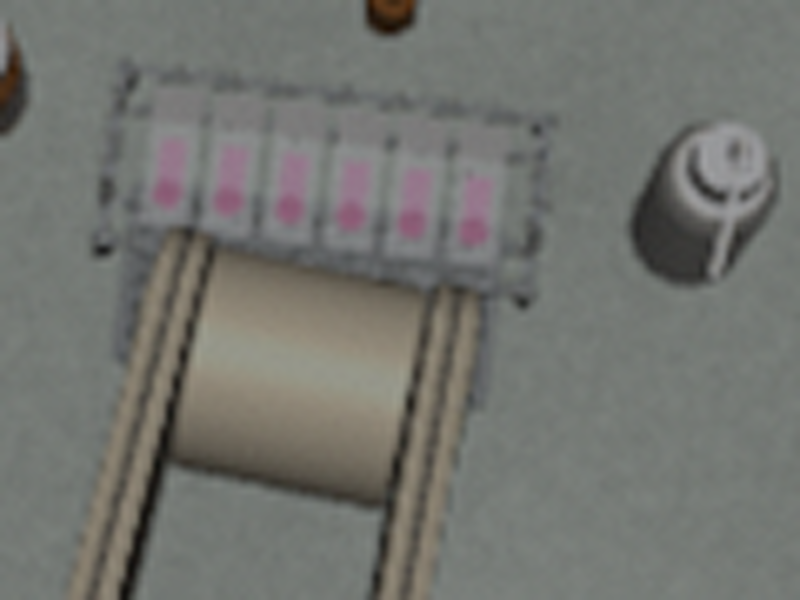

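```bash
python3 -m creep '{"translation":[[-2.97,0,0.45],[-2.97,0,0.45],[-2.97,0,0.45],[-2.97,0,0.45],[-2.97,0,0.45],[-2.97,0,0.45],[-2.97,0,0.45],[-2.97,0,0.45],[-2.97,0,0.45],[-2.97,0,0.45]],"rotation":[[0,0,0],[0,0,0],[0,0,0],[0,0,0],[0,0,0],[0,0,0],[0,0,0],[0,0,0],[0,0,0],[0,0,0]],"claw":[60,60,60,60,60,60,60,60,60,60]}'
python3 -m creep '{"translation":[[-2.97,0,0.45],[-2.97,0,0.45],[-2.97,0,0.45],[0,0,0]],"rotation":[[0,0,0],[0,0,0],[0,0,0],[0,0,0]],"claw":[60,60,60,60]}'
python3 - <<'E'
from h import *
t=cam("top");s=cam("side")
print(rel([*bench.sense()["tool_pos"][:2],0]))
cv2.imwrite("pics/t17.png",cv2.resize(t["frame"][160:250,240:360,::-1],None,fx=6.6667,fy=6.6667,interpolation=2))
cv2.imwrite("pics/s17.png",cv2.resize(s["frame"][180:280,230:370,::-1],None,fx=5.7,fy=5.7,interpolation=2))
E
```

```text
time: 26.8
tool_pos: [569.2, -58.4, -0.3]
tcp_rot: [-180.0, 8.5, 173.0]
ft_force: [-1.7, 0.3, -0.2]
finger_gap: 60.4
time: 27.2
tool_pos: [578.5, -59.6, -0.1]
tcp_rot: [-180.0, 8.6, 173.0]
ft_force: [-0.3, 0.3, -0.0]
finger_gap: 60.0
[-77.83028154   0.16570923   0.125     ]
```

View pics/s17.png

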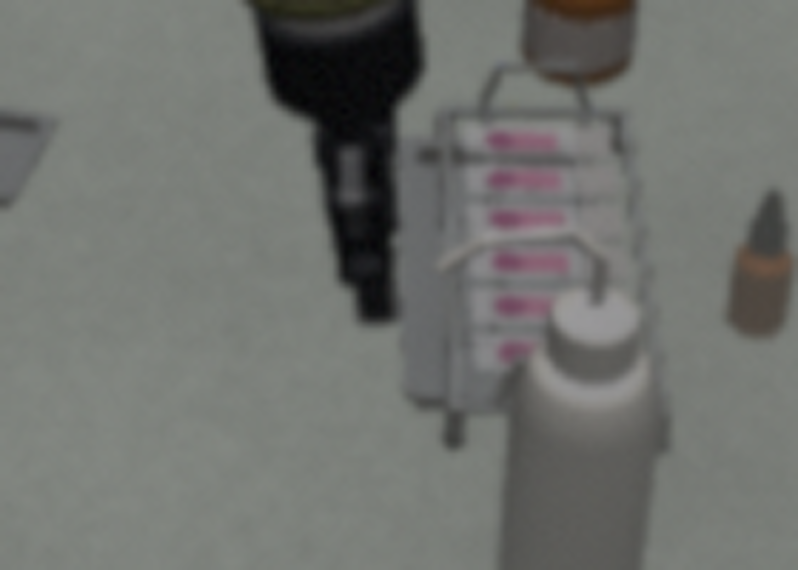

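View pics/t17.png

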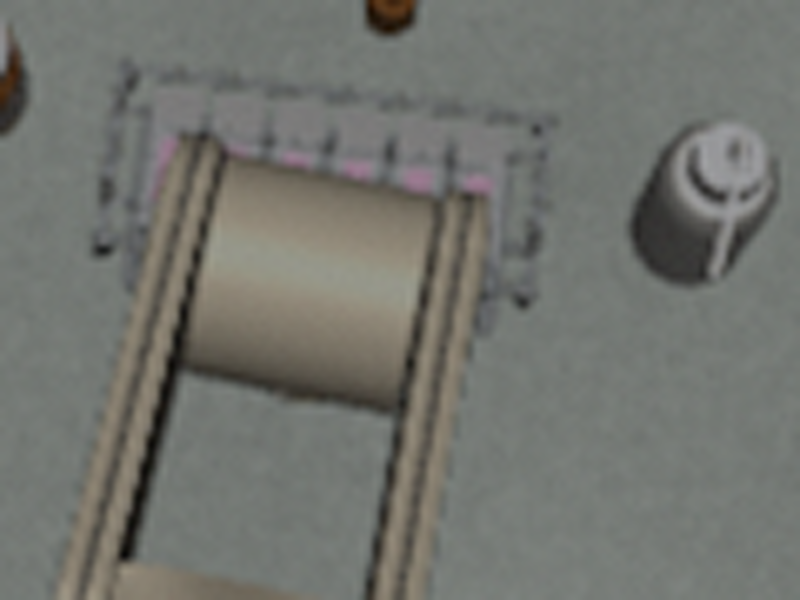

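Run:
```python
from h import *
t=cam("top");s=cam("side")
for c,q in ((t,T([[127,288],[490,332]])),(s,S([[395,138],[404,396]]))):
    for p in plane(c,q,15): print(rel([*p[:2],0])[:2].round(1))
# front bar line side: where do we read the bar
print("bar t",[rel([*p[:2],0])[:2].round(1) for p in plane(t,T([[105,240],[530,292]]),23)])
print("bar s",[rel([*p[:2],0])[:2].round(1) for p in plane(s,S([[444,112],[450,410]]),23)])
crop(s,270,190,330,270,9,"s18.png",[(pose(RP,np.array(RK)),(0,0,255))])
```

```text
[-69.7  97.7]
[-69.2 -95.3]
[-70.7  96.1]
[ -67.5 -100.4]
bar t [array([-47.2, 112.1]), array([ -46.9, -113.4])]
bar s [array([-45.1, 108.9]), array([ -47. , -117.6])]
```

View pics/s18.png

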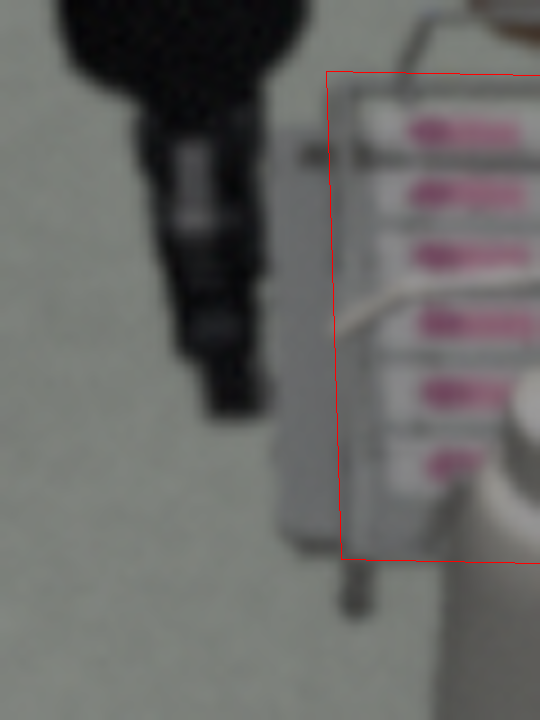

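```bash
python3 -m creep '{"translation":[[-1.98,0,0.3],[-1.98,0,0.3],[-1.98,0,0.3],[-1.98,0,0.3],[-1.98,0,0.3],[-1.98,0,0.3],[-0.99,0,0.15],[0,0,0]],"rotation":[[0,0,0],[0,0,0],[0,0,0],[0,0,0],[0,0,0],[0,0,0],[0,0,0],[0,0,0]],"claw":[60,60,60,60,60,60,60,60]}'
python3 - <<'E'
from h import *
t=cam("top");s=cam("side")
print(rel([*bench.sense()["tool_pos"][:2],0]))
cv2.imwrite("pics/t19.png",cv2.resize(t["frame"][160:250,240:360,::-1],None,fx=6.6667,fy=6.6667,interpolation=2))
crop(s,270,190,330,270,9,"s19.png")
E
```

```text
time: 28.2
tool_pos: [591.0, -61.1, -0.3]
tcp_rot: [180.0, 8.6, 173.0]
ft_force: [-0.7, -0.5, -0.1]
finger_gap: 59.8
[-65.0613718   0.1990373   0.125    ]
```

View pics/s19.png

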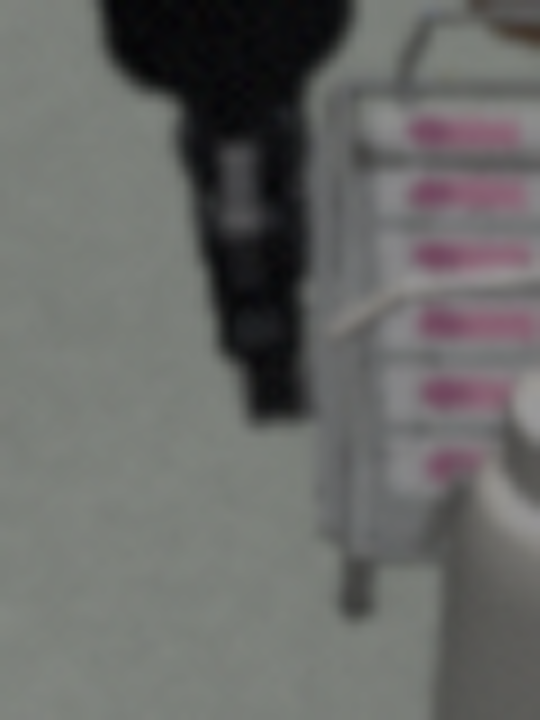

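View pics/t19.png

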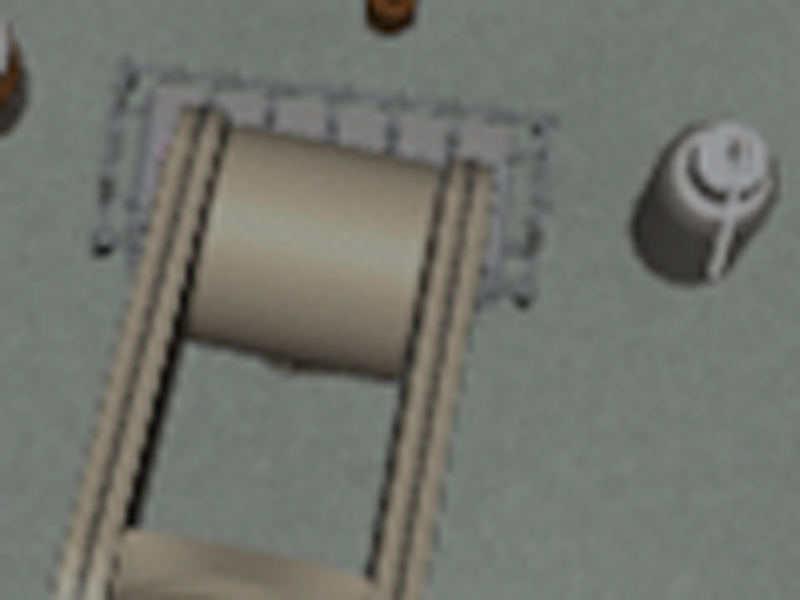

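Run:
```python
from h import *
s=cam("side");t=cam("top")
A=lambda a:np.array(a)/9+[270,190]-.44
print([rel([*p[:2],0])[:2].round(1) for p in plane(s,A([[320,538],[313,128]]),15)])
print([rel([*p[:2],0])[:2].round(1) for p in plane(s,A([[346,550],[330,90]]),23)])
for x in (-5,0):
    P=pose(RP,[[-50+x,-100,15],[-50+x,100,15]]);print(x,((proj(s,P)-[270,190]+.5)*9).round(0).tolist())
```

```text
[array([ -55.3, -101.1]), array([-54.4,  96.7])]
[array([ -48.3, -114.4]), array([-48.9, 107.2])]
-5 [[322.0, 536.0], [312.0, 122.0]]
0 [[339.0, 536.0], [327.0, 123.0]]
```

```bash
python3 -m creep '{"translation":[[-0.99,0,0.15],[-0.99,0,0.15],[-0.99,0,0.15],[-0.99,0,0.15],[0,0,0]],"rotation":[[0,0,0],[0,0,0],[0,0,0],[0,0,0],[0,0,0]],"claw":[60,60,60,60,60]}'
python3 -c "
from h import *
s=cam('side');print(rel([*bench.sense()['tool_pos'][:2],0]),bench.sense()['ft_force'])
crop(s,270,190,330,270,9,'s20.png')"
```

```text
time: 28.9
tool_pos: [594.9, -61.5, -0.3]
tcp_rot: [-180.0, 8.5, 173.0]
ft_force: [-1.3, 0.3, 0.8]
finger_gap: 60.0
[-61.13936022   0.24021501   0.125     ] [-0.67655596 -0.61054392 -0.12968919]
```

View pics/s20.png

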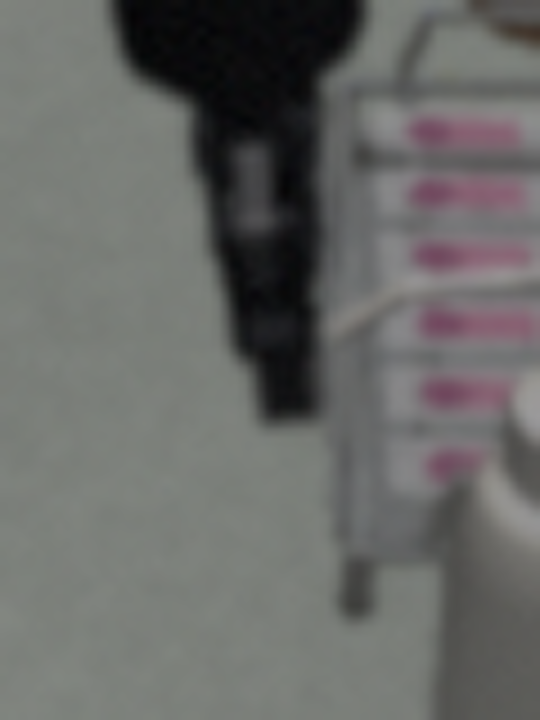

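```bash
python3 -m creep '{"translation":[[2,0,-0.3],[5,0,-0.75],[10,0,-1.5],[15,0,-2.2],[20,0,-3],[10,0,-20],[10,0,-30],[10,0,-30],[20,0,-30],[0,0,0]],"rotation":[[0,0,0],[0,0,0],[0,0,0],[0,0,0],[0,0,0],[0,0,0],[0,0,0],[0,0,0],[0,0,0],[0,0,0]],"claw":[60,60,60,60,60,60,60,60,60,60]}'
python3 -m creep '{"translation":[[10,-40,-15],[0,-40,-15],[0,-40,-15],[0,-40,-15],[0,-40,-15],[0,-20,0],[0,0,0]],"rotation":[[0,0,0],[0,0,0],[0,0,0],[0,0,0],[0,0,0],[0,0,0],[0,0,0]],"claw":[60,60,60,60,60,60,60]}'
python3 - <<'E'
from h import *
t=cam("top");s=cam("side")
cv2.imwrite("pics/tend.png",t["frame"][:,:,::-1])
cv2.imwrite("pics/t21.png",cv2.resize(t["frame"][160:250,240:360,::-1],None,fx=6.6667,fy=6.6667,interpolation=2))
cv2.imwrite("pics/s21.png",cv2.resize(s["frame"][190:280,280:370,::-1],None,fx=6.6667,fy=6.6667,interpolation=2))
E
```

```text
time: 29.95
tool_pos: [477.7, -47.2, 105.2]
tcp_rot: [-180.0, 8.9, 173.0]
ft_force: [0.5, 0.4, -0.0]
finger_gap: 60.3
time: 30.65
tool_pos: [428.7, -265.3, 173.3]
tcp_rot: [-180.0, 8.5, 172.8]
ft_force: [0.1, 0.9, -0.1]
finger_gap: 59.5
```

View pics/t21.png

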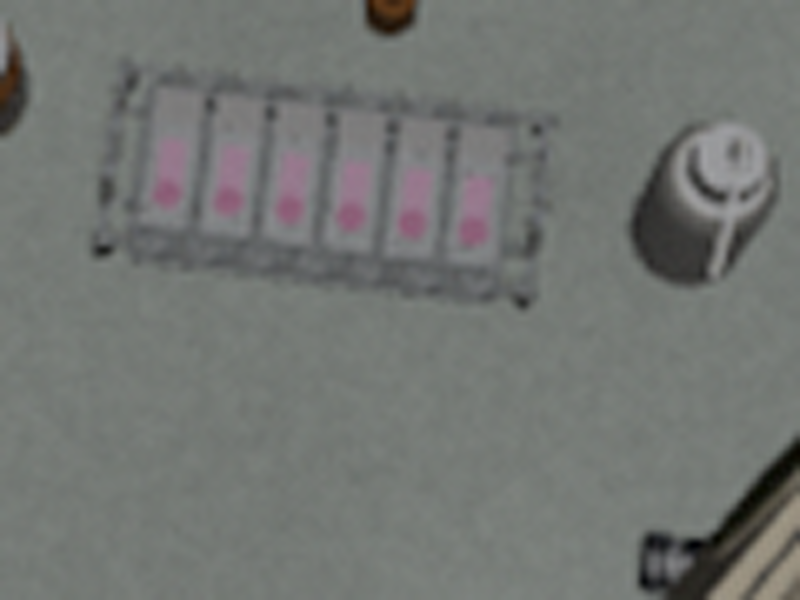

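View pics/s21.png

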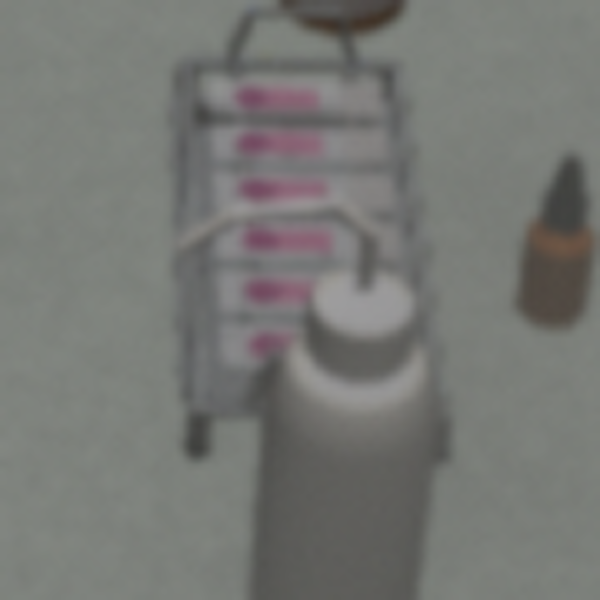

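Run:
```python
from h import *
t=cam("top");s=cam("side")
crop(t,245,165,335,215,8.8,"t22.png",[(pose(RP,TR),(0,255,0)),(pose(RP,np.array(RK)*[1,.97,1]),(0,0,255))])
crop(t,245,165,335,215,8.8,"t22n.png")
crop(s,285,190,345,260,8.5,"s22.png",[(pose(RP,TR),(0,255,0))])
```

```text
(no output)
```

View pics/t22.png

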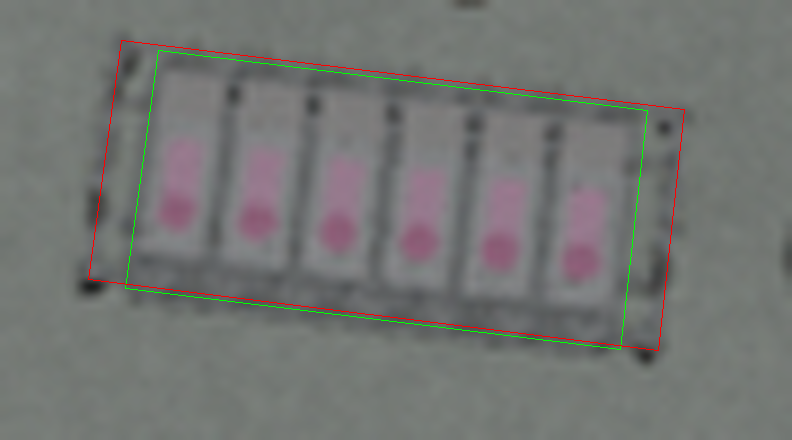

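View pics/t22n.png

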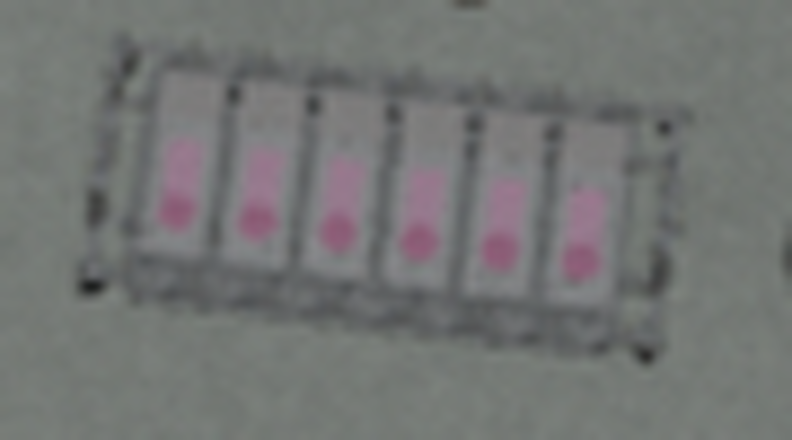

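View pics/s22.png

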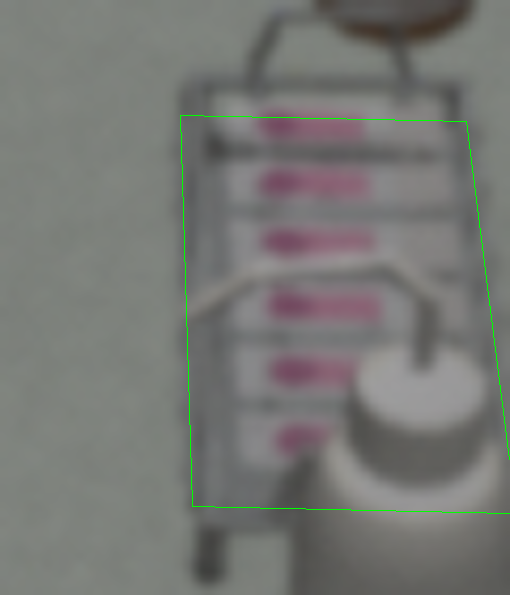

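View pics/tend.png

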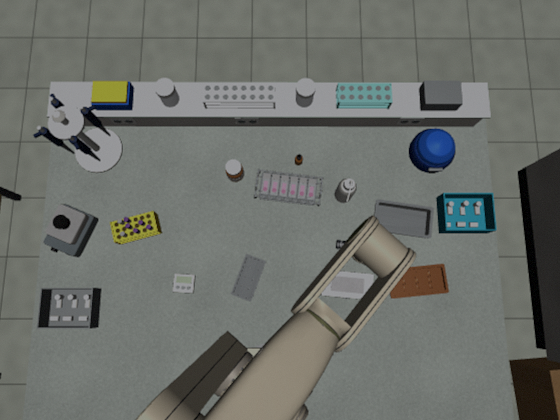

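```bash
python3 -c "
from bench import *
print(sense()['ft_force'],sense()['qd'].round(2)); print(hand_in())"
```

```text
[-0.25437939  0.76542187 -0.62499181] [ 0.58 -0.4  -0.14  0.05  0.07 -0.15]
the job is handed in; nothing more can be done
None
```

I pushed the large grey shallow tray under the staining rack, and in the last pictures it lies square beneath the slides with its front lip about flush with the front bar. I handed the job in at about 31 s; no verdict is reported.

**How it was pushed:** Two pushes on the tray's right end lined it up sideways. The second was needed because the first front push shifted the tray about 5 mm sideways. Two-fingertip pushes on its front edge then squared it and slid it in, with the hand tilted about 8.5° on the last run to clear the front bar. Contact forces read at most about 2.5 N each time I checked, and the tray was never gripped.

**Final position in the rack's frame:**

| Check | Estimate | Limit |
|---|---|---|
| Front to back | 0.5 to 4 mm short of flush | 8 mm |
| Sideways | about 1 to 2 mm | 10 mm |
| Angle | about 0.02 rad | 0.06 rad |

- **Camera disagreement:** The two cameras differ by about 3 mm front to back. The top view puts the front edge 3 to 4 mm short, the left end more so than the right; the side view puts it about 0.5 mm short. Both are within the limit.
- **Rest of the scene:** The rack and the other items in view show no visible shift, and the robot was clear of everything when I handed in. That rests on the pictures alone.

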